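# Load the dry-block heaters

### The arm

A 6-joint arm with a two-finger parallel gripper is mounted at the origin on the work surface. World frame = base frame: x ahead of the robot, y to its left, z up, the work surface at z = 0. Lengths are in m, angles in degrees, forces in N, time in s.
With the tool pointing down it reaches from about 0.4 to 0.825 m from the base axis. Payload 7 kg.
Tool frame: the origin (TCP) lies midway between the tips of the shut fingers; the grasp point (between the pads) lies r.grasp_offset behind it (r.grasp_offset is the distance from the TCP to the grasp point, in m); x points along the fingers, z is the direction in which the jaws open and shut, and the axes are right-handed (so a half turn about x gives the same grasp; the last joint's range is limited). The gripper opens to 88 mm and grips with 3 to 60 N. Pads are 19 mm wide; open, the fingers measure 130 mm over their backs; the gripper's body (78 mm by 193 mm) begins 47 mm behind the grasp point.
Start: joints at [91.622, 20.546, 0.682, 0, -70.136, -16.507], TCP at [0.173, 0.652, 0.227] pointing down, gripper open.
Joint ranges: [-176.03, 176.03], [-82.01, 121.73], [-58.28, 71.71], [-173.87, 95.51], [-174.79, -0.11], [-173.66, 173.66]. Speed limits (degrees/s): [136.94, 136.94, 172.46, 180, 180, 180].

### API

Orientations are given as [roll, pitch, yaw] about the fixed x, y, z axes, in that order (R = Rz(yaw) Ry(pitch) Rx(roll)).
In Python, from plant import readout, vision, close_job, r gives the robot as it stands.
- The arm moves only by the shell command python3 -m handwheel 'ROWS' [OPENING] [FORCE]. ROWS is JSON, a list that holds one entry, the list of rows, each a list of 4 numbers: the shift along the world's x, y, z in units of 40 mm (1.0 is 40 mm), then the turn about the world's z in units of 5 degrees (1.0 is 5 degrees). In form: [[[tx, ty, tz, roll], ...]]. A call has 1 to 8 rows; each row shifts and turns the pose as measured when the row begins; what a row does not reach is not made up. A row lasts 1/10 s, in which the tool goes at most 50 mm and 8.59 degrees, less where a joint would pass 70% of its speed; a pose out of reach is approached as far as the arm can. A call is refused whole if a number of a shift passes 1 or a number of a turn 1, either way. A call with a gripper value outside its range is refused whole. OPENING is the finger opening in mm, from 0 to 87.6, set as the call begins (- or left out, the last holds). The fingers move at their own pace and stop on an object; FORCE is the grip in N (left out, the last holds). Time passes only in rows, so rows that do not move let the fingers close. It gives the time, the measured TCP pose, the force and the opening at its end, in the units of the state.
- readout.get_state(): the state, without advancing time (a new reading comes with each control period).
- vision.capture(name): name is "scene" or "top" or "wrist"; returns the picture (420x560x3 uint8, blue, green, red); there is no depth.
- vision.get_calibration(name): a dict with "intrinsics" (3x3 intrinsics, pixels), "dist" ([k1, k2, p1, p2, k3] as OpenCV has them; the pictures are not rectified), "pose" (4x4, takes a point from camera to world coordinates). Camera axes: x right, y up, looking along -z (the intrinsics and any distortion apply to the point x, -y, -z); pixel columns grow to the right and rows downward; lengths in m; the calibration is good to about 2 mm. A picture is of the moment at which its call begins: read the wrist's pose just before it. get_calibration takes no time and is no camera call; for the wrist camera it gives the pose at the moment of the call.
- close_job(): hands the job in, once; it reports no verdict.
The state is a dict: "time_s": time; "joints": joint angles; "qd": joint speeds; "joint_torque": joint torques, N m; "tcp_pos": TCP position; "eef_rot": TCP orientation; "contact_force": force on the tool from outside, world axes, zero at the start; "moment": the same for the moment, N m; "gripper_width": finger opening in m.
Only numpy, scipy, OpenCV 4.12 (cv2) and the standard library are available. Lean on these libraries where they do the work, as an engineer would, in place of code of your own. Each camera call takes 0.05 s, during which the arm holds its last target.

### The job

Put the amber samples to warm: stand each one upright on the floor of the heater pocket that has its shape and size. Load the round jars first, largest to smallest since the large one warms slowest, and the square bottle last. Keep them upright, set them down rather than dropping them, and leave the beaker and the little dish where they are.

Things in the scene. Friction and masses are not known exactly. Their poses are not given: they have to be found in the camera images.
- jar_large_mid (a point): The large jar: widest round screw-cap jar of amber glass, squat, 62 mm across and 74 mm high in all, straight side up to 48 mm, black cap 54 mm across over the top 17 mm; loose, upright on the bench, about 200 g. The point is on its axis half-way up, 37 mm above its underside; z is its axis, up.
- jar_medium_mid (a point): The medium jar: middle round screw-cap jar of amber glass, 44 mm across and 82 mm high in all, straight side up to 56 mm, black cap 36 mm across over the top 17 mm; loose, upright on the bench, about 120 g. The point is on its axis half-way up, 41 mm above its underside; z is its axis, up.
- jar_small_mid (a point): The small jar: slimmest round screw-cap jar of amber glass, 28 mm across and 72 mm high in all, straight side up to 46 mm, black cap 24 mm across over the top 17 mm; loose, upright on the bench, about 50 g. The point is on its axis half-way up, 36 mm above its underside; z is its axis, up.
- bottle_square_mid (a point): The square bottle: square bottle of amber glass, 40 x 40 mm (sides along its x and y axes) and 54 mm high, with a round black cap 32 mm across above it, 76 mm high in all; loose, upright on the bench, about 130 g. The point is on its axis half-way up, 38 mm above its underside; z is its axis, up.
- heater_large_pocket (a point): Pocket of the dry-block heater with a round pocket 78 mm across (the largest), 14 mm deep, dark floor, in a bare aluminium block 96 x 96 mm. Point: centre of the pocket's floor, 46 mm above the bench; the block's top is 60 mm above it. z up. White casing 40 mm high, 110 mm wide (y), from 92 mm on the point's -x side (control panel) to 56 mm on its +x side. Fixed.
- heater_medium_pocket (a point): Pocket of the dry-block heater with a round pocket 60 mm across (the middle one), 14 mm deep, dark floor, in a bare aluminium block 96 x 96 mm. Point: centre of the pocket's floor, 46 mm above the bench; the block's top is 60 mm above it. z up. White casing 40 mm high, 110 mm wide (y), from 92 mm on the point's -x side (control panel) to 56 mm on its +x side. Fixed.
- heater_small_pocket (a point): Pocket of the dry-block heater with a round pocket 44 mm across (the smallest), 14 mm deep, dark floor, in a bare aluminium block 96 x 96 mm. Point: centre of the pocket's floor, 46 mm above the bench; the block's top is 60 mm above it. z up. White casing 40 mm high, 110 mm wide (y), from 92 mm on the point's -x side (control panel) to 56 mm on its +x side. Fixed.
- heater_square_pocket (a point): Pocket of the dry-block heater with a square pocket 56 x 56 mm, 14 mm deep, dark floor, in a bare aluminium block 96 x 96 mm. Point: centre of the pocket's floor, 46 mm above the bench; the block's top is 60 mm above it. z up. White casing 40 mm high, 110 mm wide (y), from 92 mm on the point's -x side (control panel) to 56 mm on its +x side. Fixed; pocket walls along x and y.
- beaker: Small open glass beaker, 38 mm across the rim, 45 mm high, standing loose among the jars; not to be moved. Origin at the centre of its underside.
- dish: Small round clear lidded dish with a pale disc on top, 44 mm across, 18 mm high, lying loose among the jars; not to be moved. Origin at the centre of its underside.
Things that resemble listed ones, but are neither listed nor needed, are in the scene too. Leave any purple look-alike of the part that bears heater_large_pocket alone. What is shaped like the part that bears heater_medium_pocket but red is not meant.

How it is judged (in metres and radians):
On the way, in this order (a step that is already met when the one before it is completed fails the run):
1. the large jar stands in its pocket, released (horizontal distance between jar_large_mid and heater_large_pocket below 0.0125 m and z of jar_large_mid in the frame of heater_large_pocket below 0.043 m and angle between jar_large_mid's own z axis and vertical below 0.12 rad and contact force between the fingers and jar_large below 0.1 N), for 0.2 s.
2. the medium jar stands in its pocket, released (horizontal distance between jar_medium_mid and heater_medium_pocket below 0.0125 m and z of jar_medium_mid in the frame of heater_medium_pocket below 0.047 m and angle between jar_medium_mid's own z axis and vertical below 0.12 rad and contact force between the fingers and jar_medium below 0.1 N), for 0.2 s.
3. the small jar stands in its pocket, released (horizontal distance between jar_small_mid and heater_small_pocket below 0.0125 m and z of jar_small_mid in the frame of heater_small_pocket below 0.042 m and angle between jar_small_mid's own z axis and vertical below 0.12 rad and contact force between the fingers and jar_small below 0.1 N), for 0.2 s.
4. the square bottle stands in its pocket, released (horizontal distance between bottle_square_mid and heater_square_pocket below 0.0125 m and z of bottle_square_mid in the frame of heater_square_pocket below 0.044 m and angle between bottle_square_mid's own z axis and vertical below 0.12 rad and contact force between the fingers and bottle_square below 0.1 N), for 0.2 s.
At the end, for the whole second after the job is handed in: Each of the four stands in its own pocket (large, medium and small jar in the large, medium and small round pocket, the square bottle in the square one): axis within 12.5 mm of the pocket's centre, underside within 6 mm of its floor, upright within 7 degrees, released and at rest (all of step 1 and all of step 2 and all of step 3 and all of step 4 and linear speed of each of jar_large, jar_medium, jar_small, bottle_square below 0.02 m/s); the robot touches nothing.
It fails at once if a sample is tipped more than about 35 degrees (angle between any of jar_large_mid, jar_medium_mid, jar_small_mid, bottle_square_mid's own z axis and vertical above 0.6 rad).
It fails at once if a sample is let go in the air (its underside more than 25 mm above the pockets' floors) ((height (world z) of jar_large_mid above 0.108 m and contact force between the fingers and jar_large below 0.02 N) or (height (world z) of jar_medium_mid above 0.112 m and contact force between the fingers and jar_medium below 0.02 N) or (height (world z) of jar_small_mid above 0.107 m and contact force between the fingers and jar_small below 0.02 N) or (height (world z) of bottle_square_mid above 0.109 m and contact force between the fingers and bottle_square below 0.02 N)).
It fails at once if the beaker or the dish is moved by more than 25 mm (distance of any of beaker, dish from where it was at the start of the episode above 0.025 m).
It also fails if it takes over 112 s, if anything falls off the work surface, if the arm or the gripper's body presses on something with over 40 N, if the wrist force passes 120 N, or if a joint passes its speed limit or range.

## Working session

There is one attempt and no reset: what is moved stays moved. The work goes in short steps, Python scripts to look and compute and a shell command to move; the robot and the scene stay as the last step left them, time stands still between calls to the robot, and variables do not carry over. Pictures are saved under pics/ and viewed, and the job is handed in when it is done.

```bash
mkdir -p pics; ls
python3 - <<'E'
from plant import readout, vision, r
import cv2, numpy as np
s=readout.get_state(); print({k:np.round(v,3).tolist() for k,v in s.items()}, r.grasp_offset)
for n in ["scene","top","wrist"]:
    c=vision.get_calibration(n); print(n,np.round(c["intrinsics"],1).tolist(),np.round(c["dist"],4),np.round(c["pose"],3).tolist())
    im=vision.capture(n); cv2.imwrite(f"pics/{n}0.png",im)
E
```

```text
pics
{'time_s': 0.0, 'joints': [91.623, 20.592, 0.633, -0.02, -70.135, -16.509], 'qd': [-0.035, 0.005, -0.044, -0.009, -0.073, 0.012], 'joint_torque': [-0.0, -58.271, 29.305, 6.997, 0.007, -0.0], 'tcp_pos': [0.173, 0.652, 0.226], 'eef_rot': [5.002, 89.904, -99.891], 'contact_force': [0.609, 0.278, 0.162], 'moment': [0.011, -0.018, -0.045], 'gripper_width': 0.088} 0.0188
scene [[519.4, 0.0, 283.6], [0.0, 519.4, 209.1], [0.0, 0.0, 1.0]] [-0.0636  0.      0.      0.      0.    ] [[-0.04, -0.81, 0.586, 1.295], [0.999, -0.041, 0.011, -0.061], [0.015, 0.585, 0.811, 1.175], [0.0, 0.0, 0.0, 1.0]]
top [[388.8, 0.0, 285.7], [0.0, 388.8, 212.6], [0.0, 0.0, 1.0]] [0.0315 0.     0.     0.     0.    ] [[-0.001, 0.982, -0.187, 0.265], [-1.0, -0.005, -0.016, -0.075], [-0.017, 0.187, 0.982, 1.239], [0.0, 0.0, 0.0, 1.0]]
wrist [[369.8, 0.0, 271.1], [0.0, 369.8, 214.7], [0.0, 0.0, 1.0]] [-0.0519  0.      0.      0.      0.    ] [[-0.257, 0.937, 0.236, 0.236], [-0.966, -0.249, -0.062, 0.636], [0.001, -0.244, 0.97, 0.385], [0.0, 0.0, 0.0, 1.0]]
```

View pics/scene0.png

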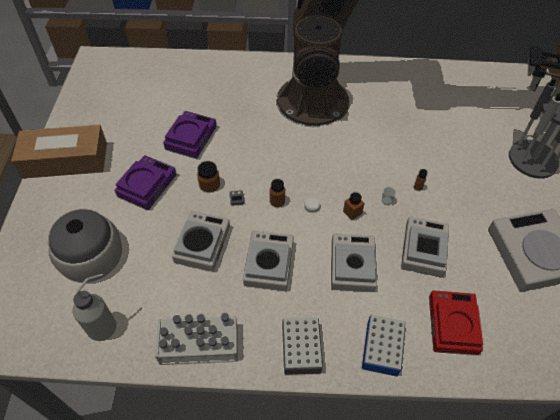

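View pics/top0.png

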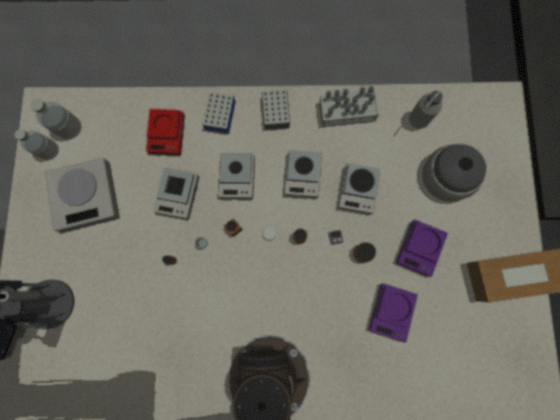

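View pics/wrist0.png

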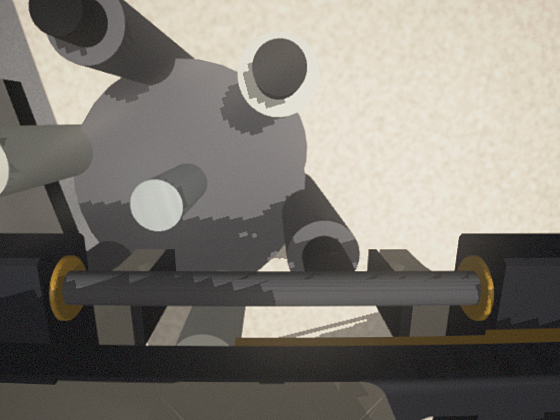

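```bash
cat > h.py <<'E'
import cv2, numpy as np
from plant import readout, vision, r
def ray(c,uv):
    p=cv2.undistortPoints(np.array([[uv]],float),np.array(c["intrinsics"]),np.array(c["dist"]))[0,0]
    P=np.array(c["pose"]); d=P[:3,:3]@np.array([p[0],-p[1],-1.]); return P[:3,3],d
def plane(c,uv,z):
    o,d=ray(c,uv); return o+d*(z-o[2])/d[2]
def proj(c,X):
    P=np.linalg.inv(np.array(c["pose"])); X=np.atleast_2d(X); q=X@P[:3,:3].T+P[:3,3]
    q=q*[1,-1,-1]
    return cv2.projectPoints(q,np.zeros(3),np.zeros(3),np.array(c["intrinsics"]),np.array(c["dist"]))[0][:,0]
def crop(im,x,y,w,h,k,f):
    cv2.imwrite(f,cv2.resize(im[y:y+h,x:x+w],None,fx=k,fy=k,interpolation=cv2.INTER_CUBIC))
def st():
    s=readout.get_state(); return s
E
python3 - <<'E'
from h import *
a=cv2.imread("pics/scene0.png");b=cv2.imread("pics/top0.png")
crop(a,160,140,290,160,2.75,"pics/s1.png")
crop(b,145,140,250,135,3.2,"pics/t1.png")
E
```

```text
(no output)
```

View pics/s1.png

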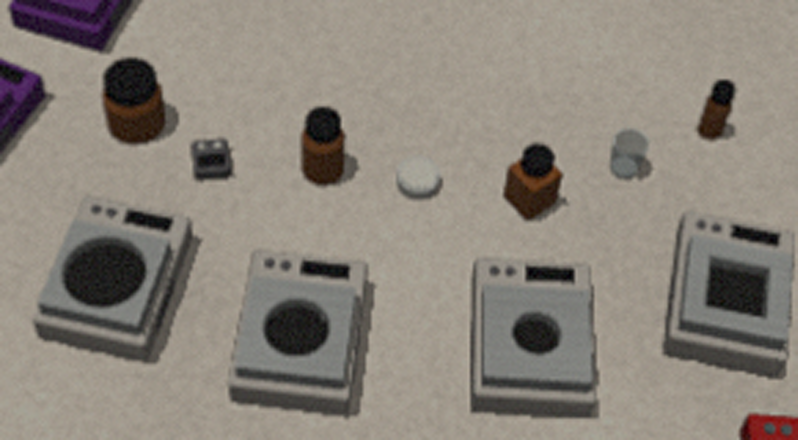

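View pics/t1.png

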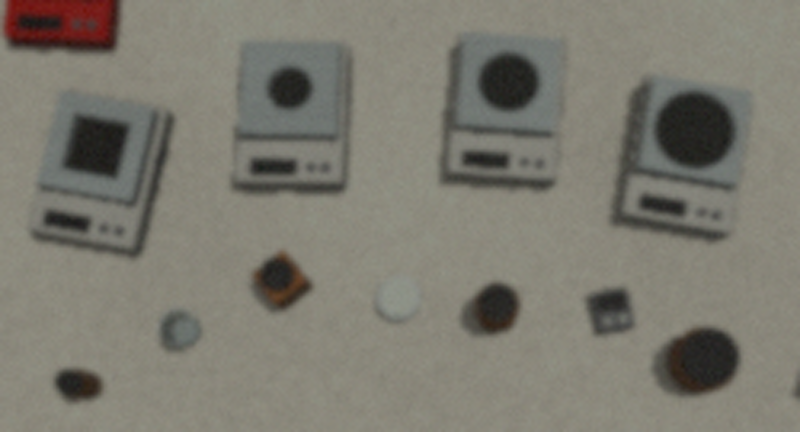

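Run:
```python
from h import *
S=vision.get_calibration("scene");T=vision.get_calibration("top")
# name: scene crop px, top crop px, z
D={'L_cap':((130,75),(709,357),.074),'M_cap':((323,122),(497,302),.082),'B_cap':((538,157),(279,272),.076),'S_cap':((723,90),(69,383),.072),
'dish':((418,174),(398,298),.018),
'PL':((104,271),(695,129),.05),'PM':((296,327),(509,81),.05),'PS':((537,333),(290,88),.05),'PQ':((737,289),(97,146),.05)}
for n,(s,t,z) in D.items():
    a=plane(S,(s[0]/2.75+160,s[1]/2.75+140),z);b=plane(T,(t[0]/3.2+145,t[1]/3.2+140),z)
    print(n,a.round(4)[:2],b.round(4)[:2],'r',np.hypot(*b[:2]).round(3))
s=st();print(s['tcp_pos'],s['eef_rot'])
from scipy.spatial.transform import Rotation as R
print(R.from_euler('xyz',s['eef_rot'],degrees=True).as_matrix().round(3))
# heater/bottle edges in top (z=.06 block edges)
def e(t,z): return plane(T,(t[0]/3.2+145,t[1]/3.2+140),z)[:2]
for n,p,q,z in [('Lfront',(640,168),(736,188),.06),('Mf',(455,125),(556,133),.06),('Sf',(236,132),(343,136),.06),('Qf',(40,186),(134,203),.06),
 ('B',(283,251),(312,285),.054),('B2',(312,285),(287,308),.054)]:
    d=e(q,z)-e(p,z); print(n,np.degrees(np.arctan2(d[1],d[0])).round(1),np.hypot(*d).round(3))
```

```text
L_cap [ 0.3678 -0.2928] [ 0.3674 -0.2962] r 0.472
M_cap [ 0.4246 -0.0954] [ 0.4185 -0.0993] r 0.43
B_cap [0.4521 0.1145] [0.4487 0.1067] r 0.461
S_cap [0.3536 0.3072] [0.3452 0.3012] r 0.458
dish [0.4355 0.0014] [ 0.4313 -0.0028] r 0.431
PL [ 0.5869 -0.2919] [ 0.5935 -0.296 ] r 0.663
PM [ 0.638  -0.1097] [ 0.644  -0.1138] r 0.654
PS [0.6338 0.1095] [0.6382 0.1043] r 0.647
PQ [0.5776 0.2992] [0.5796 0.2938] r 0.65
[0.17332621 0.65200165 0.22582126] [  5.75265154  89.92661197 -99.1366854 ]
[[-0.     0.966 -0.257]
 [-0.001 -0.257 -0.966]
 [-1.     0.     0.001]]
Lfront -102.6 0.094
Mf -95.0 0.099
Sf -92.5 0.105
Qf -100.6 0.094
B -139.2 0.044
B2 133.3 0.032
```

```bash
python3 -m handwheel '[[[0,0,1,0],[0,0,1,0],[0.5,-0.5,0,-1],[0.7,-0.7,0,-1],[0.7,-0.7,0,-1],[0.7,-0.7,0,-1],[0.7,-0.7,0,-1],[0.7,-0.7,0,-1]]]' 87
```

```text
time_s: 0.95
tcp_pos: [0.3337, 0.4876, 0.3039]
eef_rot: [4.1, 89.5, -131.5]
contact_force: [0.6, 1.1, -0.3]
gripper_width: 0.087
```

```bash
python3 -m handwheel '[[[0.5,-0.9,0,-1],[0.5,-0.9,0,-1],[0.5,-0.9,0,-1],[0.5,-0.9,0,-1],[0.5,-0.9,0,-1],[0.5,-0.9,0,-1],[0.3,-1,0,-1],[0,-1,0,-1]]]' ; python3 -m handwheel '[[[0,-1,0,-1],[-0.1,-1,0,-1],[-0.2,-1,0,-1],[-0.3,-1,0,-1],[-0.4,-1,0,-1],[-0.4,-1,0,-1],[-0.5,-1,-0.3,-1],[-0.5,-1,-0.5,-1]]]'
```

```text
time_s: 1.75
tcp_pos: [0.4707, 0.1788, 0.3016]
eef_rot: [12.0, 89.3, -165.3]
contact_force: [0.9, -0.3, -0.3]
gripper_width: 0.0871
time_s: 2.55
tcp_pos: [0.3711, -0.1539, 0.2699]
eef_rot: [3.1, 89.5, 144.2]
contact_force: [1.2, -1.0, 0.2]
gripper_width: 0.087
```

```bash
python3 -m handwheel '[[[0,-1,0,-1],[0,-1,0,-1],[0,-1,0,-1],[0,-0.3,-0.3,0],[0,0,0,0]]]'
cat > look.py <<'E'
import sys
from h import *
c=vision.get_calibration("wrist"); im=vision.capture("wrist"); n=sys.argv[1]
cv2.imwrite(f"pics/{n}.png",im); import pickle; pickle.dump(c,open(f"pics/{n}.pkl","wb"))
s=st(); print(s['time_s'],s['tcp_pos'].round(4) if hasattr(s['tcp_pos'],'round') else s['tcp_pos'],s['eef_rot'])
from scipy.spatial.transform import Rotation as R
m=R.from_euler('xyz',s['eef_rot'],degrees=True).as_matrix(); print('jaw',np.degrees(np.arctan2(m[1,2],m[0,2])).round(1),'tilt',m[:,0].round(3))
E
python3 look.py w1
```

```text
time_s: 3.05
tcp_pos: [0.3642, -0.2943, 0.2552]
eef_rot: [4.6, 89.4, 129.5]
contact_force: [-0.3, 1.4, -1.0]
gripper_width: 0.0871
3.1 [ 0.3647 -0.294   0.2562] [  2.61654938  89.45653539 127.55691873]
jaw 124.9 tilt [-0.006  0.008 -1.   ]
```

View pics/w1.png

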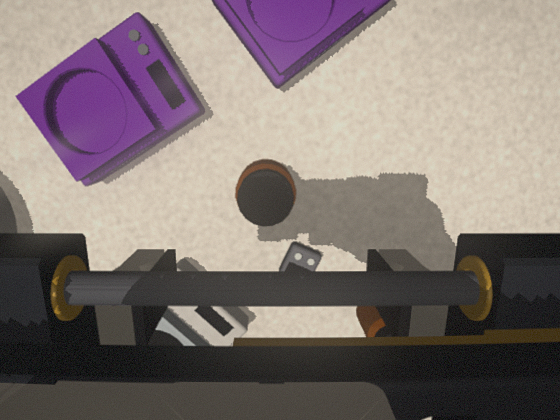

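```bash
cat > px.py <<'E'
import sys,pickle
from h import *
c=pickle.load(open(f"pics/{sys.argv[1]}.pkl","rb"))
for a in sys.argv[2:]:
    u,v,z=map(float,a.split(',')); print(plane(c,(u,v),z).round(4))
E
python3 px.py w1 266,197,.074
python3 - <<'E'
from h import *
import pickle
c=pickle.load(open("pics/w1.pkl","rb"));print(proj(c,[[.3642,-.294,.2555],[.3642,-.294,.074]]), c['pose'].round(3))
E
python3 - <<'E'
from h import *
im=cv2.imread('pics/w1.png'); crop(im,200,140,130,120,5,'pics/w1c.png')
E
```

```text
[ 0.3682 -0.294   0.074 ]
[[270.02720071 268.16252142]
 [268.42603422 193.59947832]] [[-0.572 -0.797 -0.194  0.311]
 [ 0.82  -0.553 -0.149 -0.332]
 [ 0.011 -0.244  0.97   0.414]
 [ 0.     0.     0.     1.   ]]
```

View pics/w1c.png

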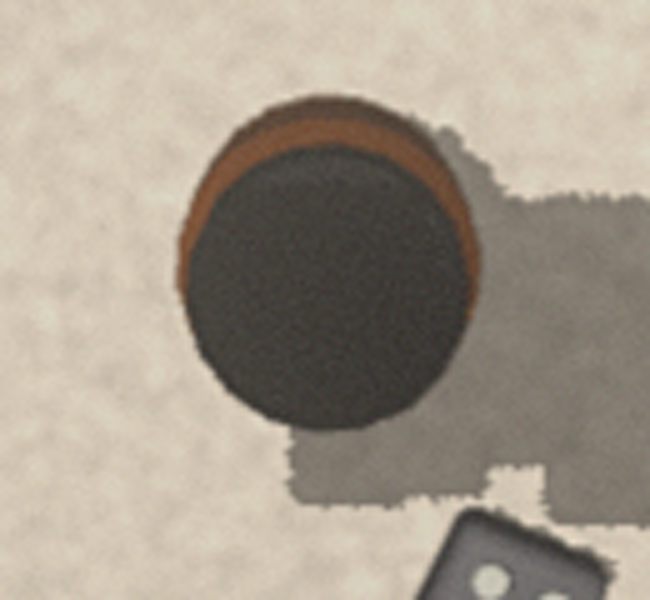

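```bash
python3 -m handwheel '[[[0.1,0,-1,0],[0,0,-1,0],[0,0,-1,0],[0,0,-1,0],[0,0,-0.8,0],[0,0,0,0]]]' 87 20;  python3 look.py w2
```

```text
time_s: 3.7
tcp_pos: [0.3722, -0.2905, 0.0645]
eef_rot: [-95.8, 89.7, 29.6]
contact_force: [-0.8, -0.7, 0.7]
gripper_width: 0.0869
3.75 [ 0.3737 -0.2911  0.0666] [-112.89803826   89.53819819   12.50780959]
jaw 125.4 tilt [ 0.008  0.002 -1.   ]
```

View pics/w2.png

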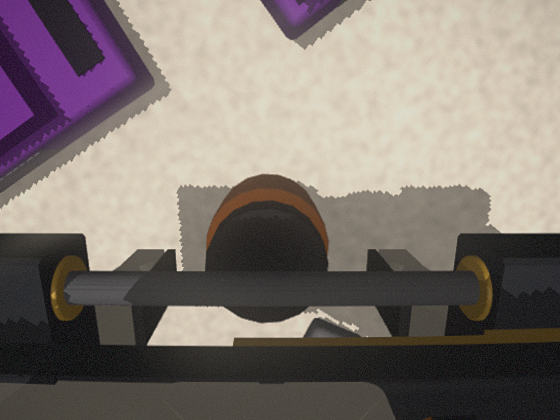

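```bash
python3 -m handwheel '[[[-0.1,-0.08,-0.7,0],[0,0,-0.4,0],[0,0,0,0]]]' 87 20
```

```text
time_s: 4.05
tcp_pos: [0.3757, -0.2948, 0.0285]
eef_rot: [-133.1, 89.0, -7.4]
contact_force: [-0.2, -0.0, 0.3]
gripper_width: 0.0873
```

```bash
python3 -m handwheel '[[[-0.15,0,-0.15,0],[0,0,0,0],[0,0,0,0]]]' 87 20; python3 look.py w3
```

```text
time_s: 4.35
tcp_pos: [0.3729, -0.2953, 0.0271]
eef_rot: [-136.8, 88.6, -11.0]
contact_force: [0.4, 0.1, 0.4]
gripper_width: 0.0869
4.4 [ 0.3727 -0.2952  0.0271] [-136.60991524   88.57834746  -10.78378327]
jaw 125.8 tilt [ 0.024 -0.005 -1.   ]
```

View pics/w3.png

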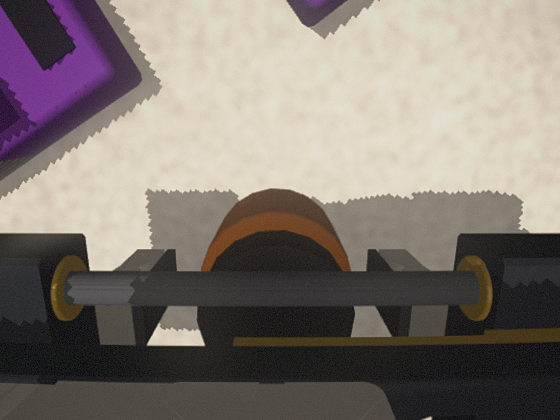

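```bash
python3 - <<'E'
from h import *
s=st(); print(np.round(s['joints'],1),np.round(s['qd'],1))
E
python3 -m handwheel '[[[-0.05,0,-0.3,0],[0,0,-0.1,0],[0,0,0,0]]]' 87 20
python3 - <<'E'
from h import *
s=st(); print(np.round(s['joints'],1),np.round(s['qd'],1))
E
```

```text
[-14.7  14.8 -39.2  -0.2 -34.6 -39.4] [-0.1  0.5 -0.2 -0.2  0.4 -0. ]
time_s: 4.7
tcp_pos: [0.3723, -0.2957, 0.0128]
eef_rot: [-137.7, 88.4, -11.9]
contact_force: [0.3, 0.6, -0.1]
gripper_width: 0.0875
[-14.7  16.2 -40.1  -0.2 -32.1 -39.3] [-0.1 -0.5  0.1 -0.1 -0.5  0. ]
```

```bash
python3 -m handwheel '[[[-0.1,0,0.2,0],[0,0,0,0],[0,0,0,0],[0,0,0,0],[0,0,0,0],[0,0,0,0]]]' 50 20; python3 look.py w4
```

```text
time_s: 5.3
tcp_pos: [0.3686, -0.296, 0.0229]
eef_rot: [-138.0, 88.3, -12.1]
contact_force: [0.1, -1.4, -1.3]
gripper_width: 0.0617
5.35 [ 0.3685 -0.296   0.0229] [-138.0756756    88.27175932  -12.23165386]
jaw 125.8 tilt [ 0.029 -0.006 -1.   ]
```

```bash
python3 -m handwheel '[[[0,0,0.5,0],[0,0,1,0],[0,0,1,0],[0,0,1,0.5],[0,0,0.7,1],[0,0,0,1],[0,0,0,1],[0.2,0,0,1]]]';python3 -m handwheel '[[[0.2,0,0,1],[0.3,0,0,1],[0.3,0,0,1],[0.3,0,0,1],[0.3,0,0,1],[0.3,0,0,1],[0.3,0,0,1],[0,0,0,1]]]';python3 -m handwheel '[[[0,0,0,1],[0,0,0,1],[0,0,0,1],[0,0,0,1],[0,0,0,1],[0,0,0,1],[0,0,0,1],[0,0,0,1]]]'; python3 look.py w5
```

```text
time_s: 6.15
tcp_pos: [0.3714, -0.2939, 0.1955]
eef_rot: [-138.7, 88.7, 10.3]
contact_force: [1.0, 0.1, -2.3]
gripper_width: 0.0617
time_s: 6.95
tcp_pos: [0.4515, -0.2919, 0.1913]
eef_rot: [-116.2, 88.8, 74.4]
contact_force: [-0.2, 1.1, -3.2]
gripper_width: 0.062
time_s: 7.75
tcp_pos: [0.4484, -0.2897, 0.1852]
eef_rot: [-96.5, 88.3, 135.8]
contact_force: [-1.0, 0.6, -3.1]
gripper_width: 0.062
7.8 [ 0.4483 -0.2896  0.185 ] [-96.29454878  88.28450922 136.29272099]
jaw -127.4 tilt [-0.022  0.021 -1.   ]
```

View pics/w5.png

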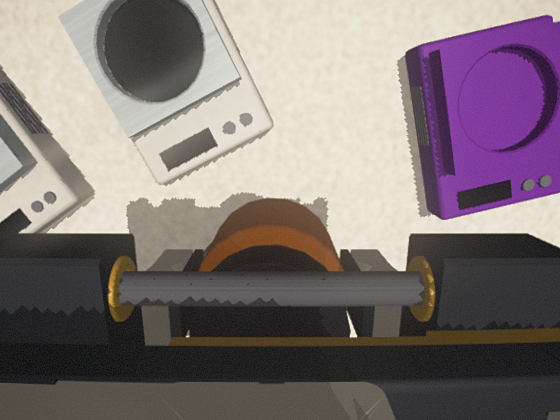

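Run:
```python
from h import *
im=cv2.imread('pics/w5.png'); crop(im,50,0,200,140,4,'pics/w5c.png')
```

```text
(no output)
```

View pics/w5c.png

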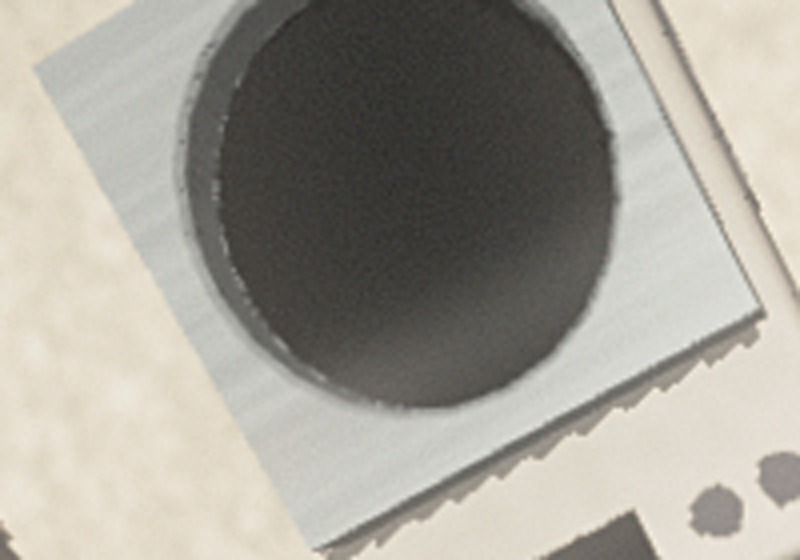

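```bash
cat > circ.py <<'E'
import sys,pickle
from h import *
from scipy.optimize import least_squares
# name ox oy k radius z pts
n,ox,oy,k,rad,z=sys.argv[1],*map(float,sys.argv[2:7])
c=pickle.load(open(f"pics/{n}.pkl","rb"))
P=np.array([plane(c,(ox+float(a.split(',')[0])/k,oy+float(a.split(',')[1])/k),z)[:2] for a in sys.argv[7:]])
f=least_squares(lambda q:np.hypot(*(P-q).T)-rad,P.mean(0)); print('centre',f.x.round(4),'res mm',(f.fun*1e3).round(1))
E
python3 circ.py w5 50 0 4 .039 .06 182,170 190,240 245,325 330,390 400,407 470,400 580,310 612,230 615,170 600,90
```

```text
centre [ 0.593  -0.2905] res mm [ 0.2  0.9 -0.4 -0.   0.1  0.3 -0.2  0.1  0.1  0.7]
```

```bash
python3 -m handwheel '[[[1,-0.1,0,0],[1,0,0,0],[1,0,0,0],[0.6,0,-0.5,0],[0,0,-0.3,0],[0,0,0,0]]]'; python3 look.py w6
python3 - <<'E'
from h import *
crop(vision.capture("top"),310,130,100,100,6,'pics/t6.png')
E
```

```text
time_s: 8.4
tcp_pos: [0.595, -0.2925, 0.1486]
eef_rot: [-93.8, 88.0, 138.2]
contact_force: [-0.1, -0.8, -2.6]
gripper_width: 0.0619
8.45 [ 0.595  -0.2926  0.1493] [-94.04596696  88.02719705 137.9061523 ]
jaw -128.1 tilt [-0.026  0.023 -0.999]
```

View pics/w6.png

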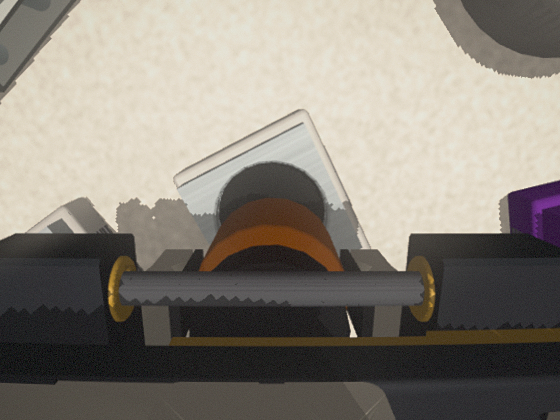

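View pics/t6.png

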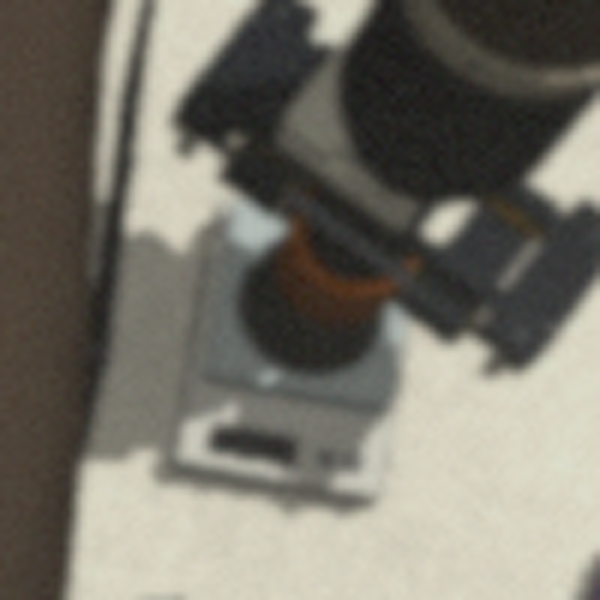

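Run:
```python
from h import *
im=cv2.imread('pics/w6.png'); crop(im,165,100,210,150,3.8,'pics/w6c.png')
```

```text
(no output)
```

View pics/w6c.png

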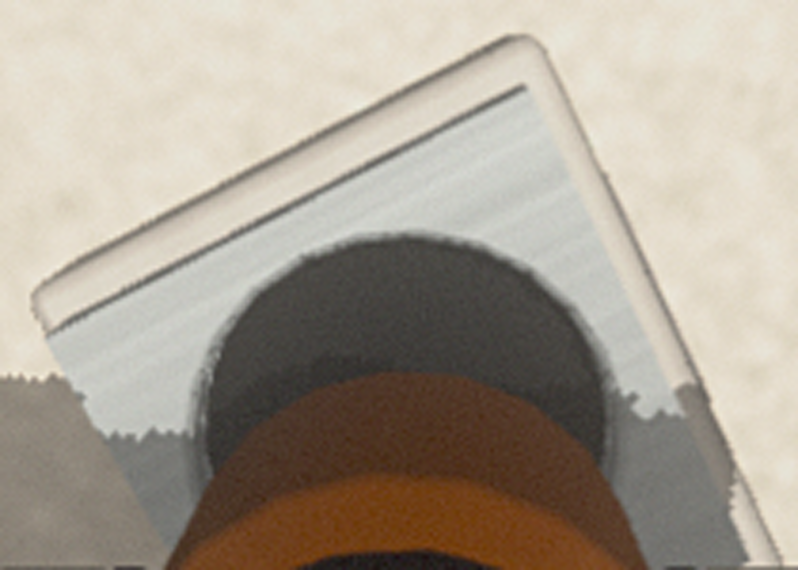

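```bash
python3 circ.py w6 165 100 3.8 .039 .06 403,235 198,420 613,420 230,325 580,325 290,265 520,265; python3 circ.py w6 165 100 3.8 .031 .127 403,372 310,405 500,405 230,465 590,470
```

```text
centre [ 0.5926 -0.2902] res mm [ 0.  -1.  -0.9 -0.3 -0.3  0.4  0.3]
centre [ 0.591  -0.2895] res mm [ 1.3 -0.4 -0.6 -0.4 -0.2]
```

```bash
python3 -m handwheel '[[[0.04,0,-0.7,0],[0,0,-0.5,0],[0,0,-0.3,0],[0,0,-0.15,0],[0,0,0,0]]]'; python3 look.py w7
```

```text
time_s: 9.0
tcp_pos: [0.5964, -0.2945, 0.0896]
eef_rot: [-103.1, 88.6, 128.7]
contact_force: [-1.0, 0.2, -2.0]
gripper_width: 0.0615
9.05 [ 0.5967 -0.2946  0.0903] [-104.08570583   88.59694959  127.74239948]
jaw -128.2 tilt [-0.015  0.019 -1.   ]
```

View pics/w7.png

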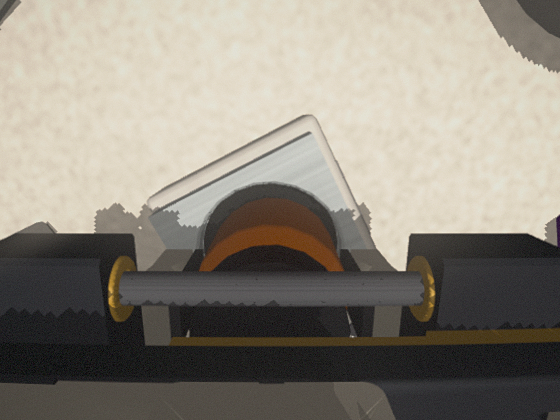

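```bash
python3 -m handwheel '[[[-0.03,0.04,-0.25,0],[0,0,-0.2,0],[0,0,0,0]]]'; python3 -m handwheel '[[[0,0,-0.08,0],[0,0,0,0]]]'
```

```text
time_s: 9.35
tcp_pos: [0.5966, -0.2933, 0.0735]
eef_rot: [-110.7, 88.8, 121.1]
contact_force: [-0.1, 0.3, -2.5]
gripper_width: 0.0618
time_s: 9.55
tcp_pos: [0.5967, -0.2933, 0.07]
eef_rot: [-110.3, 88.8, 121.5]
contact_force: [-0.0, -0.2, -1.8]
gripper_width: 0.0617
```

```bash
python3 -m handwheel '[[[0,0,-0.06,0],[0,0,0,0]]]'; python3 -m handwheel '[[[0,0,-0.05,0],[0,0,0,0]]]'
```

```text
time_s: 9.75
tcp_pos: [0.5975, -0.294, 0.0692]
eef_rot: [-111.9, 88.9, 119.9]
contact_force: [0.7, -0.0, -2.0]
gripper_width: 0.0616
time_s: 9.95
tcp_pos: [0.5981, -0.2943, 0.069]
eef_rot: [-115.3, 89.0, 116.6]
contact_force: [0.1, 0.2, -3.7]
gripper_width: 0.0619
```

```bash
python3 -m handwheel '[[[0,0,-0.1,0],[0,0,0,0]]]'; python3 look.py w8
```

```text
time_s: 10.15
tcp_pos: [0.5991, -0.295, 0.0684]
eef_rot: [-121.3, 89.1, 110.7]
contact_force: [-0.7, 0.4, -2.9]
gripper_width: 0.0616
10.2 [ 0.5993 -0.295   0.0684] [-122.58134699   89.15322962  109.40152179]
jaw -128.0 tilt [-0.005  0.014 -1.   ]
```

View pics/w8.png

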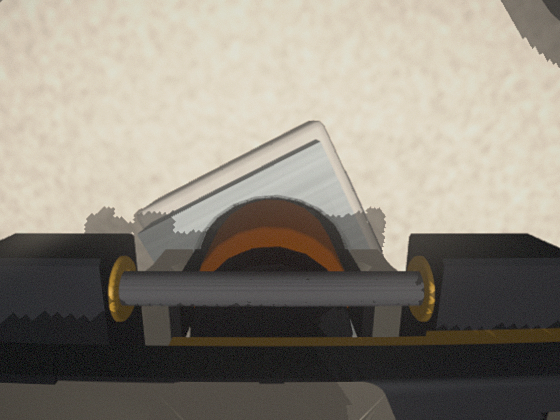

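```bash
python3 -m handwheel '[[[-0.07,0.05,0,0],[0,0,0,0]]]'; python3 -m handwheel '[[[0,0,0,0],[0,0,0,0],[0,0,0,0],[0,0,0,0]]]' 87;python3 look.py w9
```

```text
time_s: 10.4
tcp_pos: [0.5961, -0.2927, 0.0678]
eef_rot: [-121.0, 89.1, 111.0]
contact_force: [-2.7, 3.4, 5.1]
gripper_width: 0.0617
time_s: 10.8
tcp_pos: [0.5964, -0.2928, 0.0674]
eef_rot: [-121.4, 89.1, 110.6]
contact_force: [0.3, 0.9, -0.0]
gripper_width: 0.0852
10.85 [ 0.5964 -0.2928  0.0674] [-121.27308523   89.14343974  110.71633952]
jaw -128.0 tilt [-0.005  0.014 -1.   ]
```

View pics/w9.png

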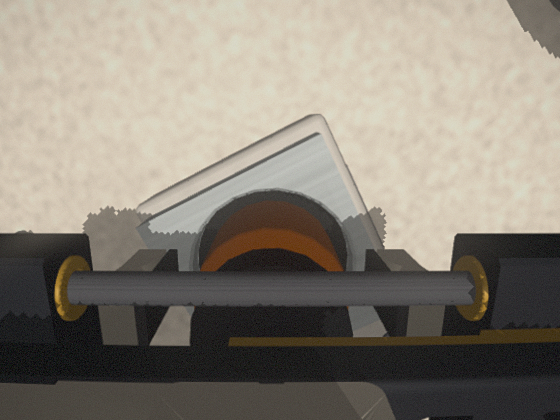

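```bash
python3 -m handwheel '[[[0,0,0.4,0],[0,0,1,0],[0,0,1,0],[0,0,1,0],[-0.5,0.6,0.2,0],[-0.8,0.9,0,0],[-0.8,0.9,0,0],[-0.8,0.9,0,0]]]'; python3 -m handwheel '[[[-0.8,0.9,0,0],[-0.7,0.7,0,0],[0,0,0,0]]]';python3 look.py w10
python3 - <<'E'
from h import *
im=cv2.imread('pics/w10.png')
E
```

```text
time_s: 11.65
tcp_pos: [0.4784, -0.1611, 0.2134]
eef_rot: [-111.5, 89.1, 120.2]
contact_force: [1.0, 1.9, 0.3]
gripper_width: 0.0873
time_s: 11.95
tcp_pos: [0.4126, -0.0931, 0.2139]
eef_rot: [-122.4, 89.1, 109.3]
contact_force: [0.3, 0.2, 1.1]
gripper_width: 0.087
12.0 [ 0.4142 -0.0938  0.2142] [-124.5409213    89.10268533  107.2465139 ]
jaw -128.2 tilt [-0.005  0.015 -1.   ]
```

View pics/w10.png

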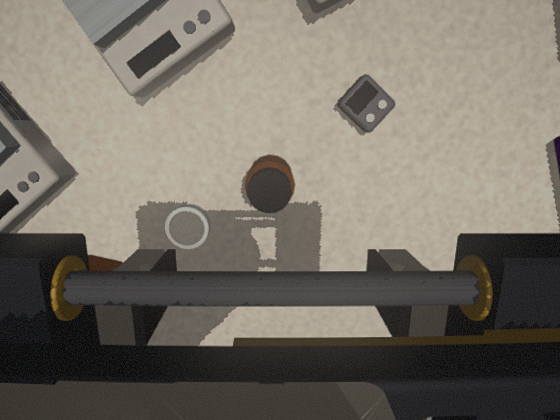

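```bash
python3 px.py w10 269.5,188.5,.082 186,228,.018
```

```text
[ 0.4232 -0.0977  0.082 ]
[0.4343 0.0016 0.018 ]
```

```bash
python3 -m handwheel '[[[0.2,-0.1,-1,0],[0,0,-1,0],[0,0,-1,0],[0,0,-0.7,0],[0,0,0,0],[0,0,0,0]]]' 87 20;python3 look.py w11
```

```text
time_s: 12.6
tcp_pos: [0.4281, -0.0995, 0.0652]
eef_rot: [-162.9, 89.1, 69.0]
contact_force: [-0.3, -0.1, 0.8]
gripper_width: 0.0873
12.65 [ 0.4281 -0.0994  0.0654] [-163.99055498   89.08595297   67.86445443]
jaw -128.1 tilt [ 0.006  0.015 -1.   ]
```

View pics/w11.png

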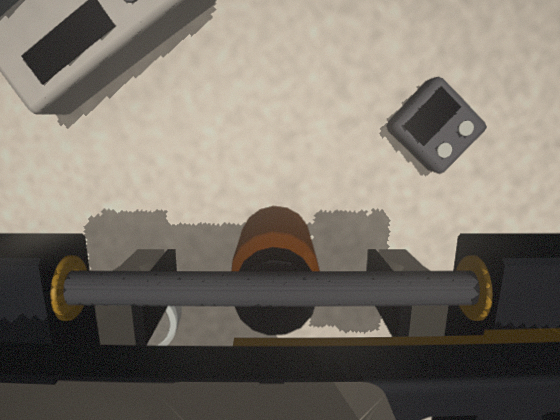

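```bash
python3 -m handwheel '[[[-0.15,0,-0.6,0],[0,0,-0.4,0],[0,0,0,0],[0,0,0,0]]]' 87 20
```

```text
time_s: 13.05
tcp_pos: [0.4285, -0.0992, 0.0309]
eef_rot: [169.9, 88.6, 41.8]
contact_force: [-0.3, -0.0, 0.8]
gripper_width: 0.087
```

```bash
python3 -m handwheel '[[[-0.15,0.03,-0.15,0],[0,0,0,0],[0,0,0,0]]]' 87 20
```

```text
time_s: 13.35
tcp_pos: [0.4243, -0.0976, 0.0275]
eef_rot: [164.1, 88.3, 36.0]
contact_force: [0.2, -0.8, 0.5]
gripper_width: 0.0869
```

```bash
python3 -m handwheel '[[[-0.03,0,-0.08,0],[0,0,0,0],[0,0,0,0],[0,0,0,0],[0,0,0,0],[0,0,0,0],[0,0,0,0]]]' 35 20; python3 look.py w12
```

```text
time_s: 14.05
tcp_pos: [0.4235, -0.0975, 0.0248]
eef_rot: [163.0, 88.3, 34.9]
contact_force: [0.0, 0.0, 0.7]
gripper_width: 0.0436
14.1 [ 0.4235 -0.0975  0.0248] [162.96788704  88.28414523  34.89660393]
jaw -128.1 tilt [ 0.025  0.017 -1.   ]
```

View pics/w12.png

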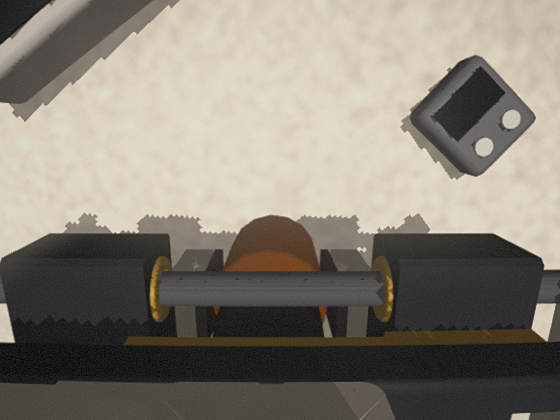

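```bash
python3 -m handwheel '[[[0,0,0.4,0],[0,0,1,0],[0,0,1,0],[0,0,1,1],[0.3,0,0.5,1],[0.6,0,0,1],[0.7,0,0,1],[0.7,0,0,1]]]'; python3 -m handwheel '[[[0.5,0,0,1],[0,0,0,1],[0,0,0,0]]]';python3 look.py w13
```

```text
time_s: 14.9
tcp_pos: [0.5122, -0.0979, 0.1878]
eef_rot: [159.9, 88.4, 57.6]
contact_force: [-0.2, -0.2, -0.3]
gripper_width: 0.044
time_s: 15.2
tcp_pos: [0.5355, -0.0978, 0.186]
eef_rot: [163.5, 88.5, 71.7]
contact_force: [-0.3, 0.2, -1.1]
gripper_width: 0.0443
15.25 [ 0.5354 -0.0978  0.186 ] [163.28845576  88.45079157  71.3505859 ]
jaw -91.9 tilt [ 0.009  0.026 -1.   ]
```

View pics/w13.png

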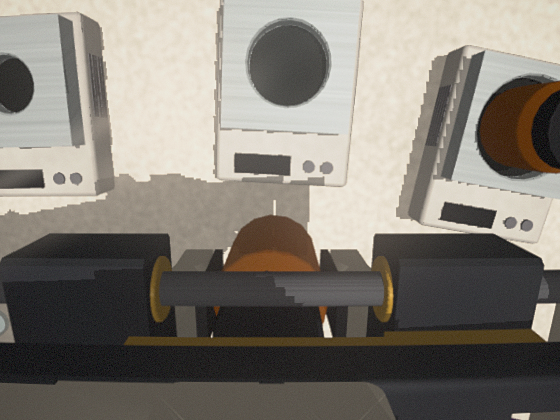

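```bash
python3 circ.py w13 0 0 1 .030 .06 247,63 330,63 289,19 289,106 258,33 319,33 258,94 319,94; python3 circ.py w13 0 0 1 .022 .161 273,216 240,231 306,231
```

```text
centre [ 0.6427 -0.1096] res mm [ 0.2  0.2  0.5 -0.2  0.6  0.2  0.8  1.1]
centre [ 0.5318 -0.0974] res mm [-0.1  0.1  0.1]
```

```bash
python3 -m handwheel '[[[0.9,-0.3,0,0],[0.9,0,0,0],[0.9,0,-0.5,0],[0.1,0,-0.6,0],[0,0,-0.5,0],[0,0,0,0]]]';python3 look.py w14
```

```text
time_s: 15.85
tcp_pos: [0.6485, -0.11, 0.1203]
eef_rot: [163.0, 88.4, 70.1]
contact_force: [-0.3, 0.1, -2.0]
gripper_width: 0.0438
15.9 [ 0.6493 -0.1101  0.1221] [158.86322638  88.37006685  65.98646046]
jaw -92.9 tilt [ 0.012  0.026 -1.   ]
```

View pics/w14.png

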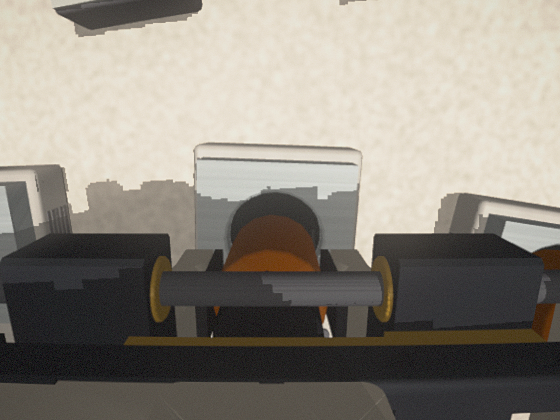

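```bash
python3 circ.py w14 0 0 1 .030 .06 229,232 320,232 275,193 240,209 309,209; python3 circ.py w14 0 0 1 .022 .0975 273,217 240,233 306,233
```

```text
centre [ 0.6414 -0.1094] res mm [-1.1 -1.1  0.9 -0.3 -0.2]
centre [ 0.6445 -0.1096] res mm [ 0.2 -0.2 -0.2]
```

```bash
python3 -m handwheel '[[[-0.12,0,-0.5,0],[0,0,-0.4,0],[-0.05,0,-0.2,0],[0,0,0,0],[0,0,0,0]]]';python3 look.py w15
```

```text
time_s: 16.4
tcp_pos: [0.6443, -0.1102, 0.085]
eef_rot: [143.4, 88.1, 50.4]
contact_force: [0.6, -0.6, -1.5]
gripper_width: 0.0436
16.45 [ 0.6444 -0.1101  0.0851] [143.20358231  88.10569794  50.12863068]
jaw -93.1 tilt [ 0.021  0.025 -0.999]
```

View pics/w15.png

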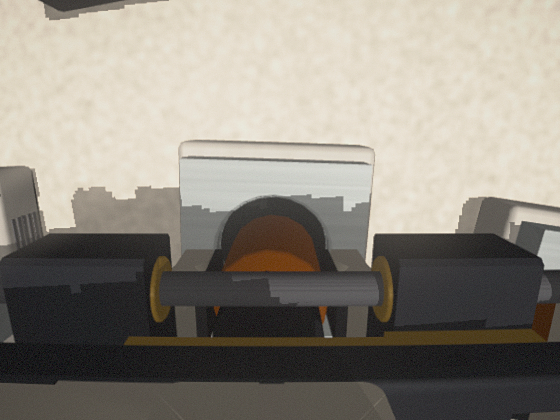

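```bash
python3 -m handwheel '[[[-0.02,0,-0.25,0],[0,0,0,0]]]';python3 -m handwheel '[[[-0.02,0,-0.12,0],[0,0,0,0]]]'
```

```text
time_s: 16.65
tcp_pos: [0.6444, -0.11, 0.0763]
eef_rot: [140.0, 88.0, 46.9]
contact_force: [-0.2, 0.2, -1.3]
gripper_width: 0.0437
time_s: 16.85
tcp_pos: [0.6442, -0.1101, 0.0716]
eef_rot: [138.4, 87.9, 45.3]
contact_force: [-1.2, 0.7, -1.0]
gripper_width: 0.0434
```

```bash
python3 -m handwheel '[[[-0.02,0,-0.05,0],[0,0,0,0]]]';python3 -m handwheel '[[[-0.02,0,-0.05,0],[0,0,0,0]]]'
```

```text
time_s: 17.05
tcp_pos: [0.6451, -0.1101, 0.0711]
eef_rot: [134.1, 87.8, 41.1]
contact_force: [-0.9, -0.7, -1.9]
gripper_width: 0.0439
time_s: 17.25
tcp_pos: [0.646, -0.1101, 0.0711]
eef_rot: [130.2, 87.7, 37.2]
contact_force: [0.1, 0.2, -0.4]
gripper_width: 0.0437
```

```bash
python3 -m handwheel '[[[-0.04,0,0,0],[0,0,0,0]]]'; python3 -m handwheel '[[[0,0,0,0],[0,0,0,0],[0,0,0,0],[0,0,0,0],[0,0,0,0]]]' 80;python3 look.py w16
```

```text
time_s: 17.45
tcp_pos: [0.6445, -0.1101, 0.0711]
eef_rot: [129.8, 87.6, 36.8]
contact_force: [-0.4, 1.0, 0.9]
gripper_width: 0.0436
time_s: 17.95
tcp_pos: [0.6436, -0.1102, 0.0701]
eef_rot: [131.5, 87.7, 38.5]
contact_force: [0.2, 0.0, -0.3]
gripper_width: 0.0766
18.0 [ 0.6436 -0.1102  0.0701] [131.54709111  87.73413308  38.55067084]
jaw -93.0 tilt [ 0.031  0.025 -0.999]
```

View pics/w16.png

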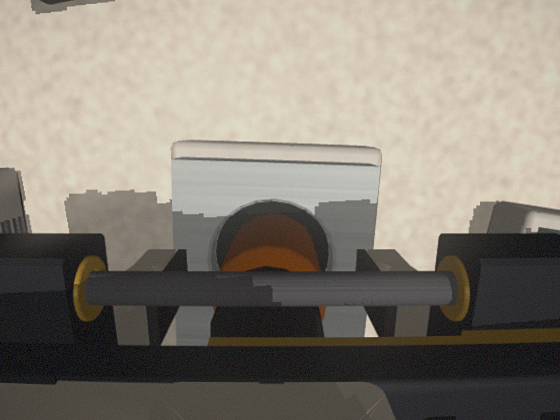

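```bash
python3 -m handwheel '[[[0,0,0.4,0],[0,0,1,0],[0,0,1,0],[0,0,1,0],[-0.6,0.9,0.4,1],[-0.6,0.9,0,1],[-0.65,0.9,0,1],[-0.65,0.9,0,1]]]' 87; python3 -m handwheel '[[[-0.65,0.93,0,1],[-0.65,0.93,0,0],[-0.65,0.93,0,0],[-0.65,0.93,0,0],[-0.65,0.93,0,0],[-0.65,0.93,0,0],[-0.65,0.9,0,0],[0,0,0,0]]]';python3 look.py w17
```

```text
time_s: 18.8
tcp_pos: [0.5409, 0.0336, 0.2259]
eef_rot: [131.4, 87.9, 58.6]
contact_force: [0.2, 1.6, 0.6]
gripper_width: 0.0869
time_s: 19.6
tcp_pos: [0.3476, 0.3045, 0.2287]
eef_rot: [129.5, 87.5, 62.3]
contact_force: [-1.3, -0.9, 0.3]
gripper_width: 0.0871
19.65 [0.3484 0.3032 0.2287] [129.22785151  87.48666623  62.03896069]
jaw -67.2 tilt [ 0.021  0.039 -0.999]
```

View pics/w17.png

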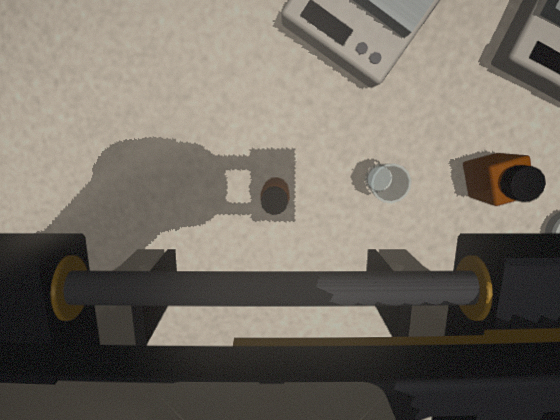

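```bash
python3 px.py w17 274,200,.072 390,183,.045 521,183,.076
```

```text
[0.3508 0.3089 0.072 ]
[0.4037 0.2143 0.045 ]
[0.4486 0.1202 0.076 ]
```

```bash
python3 -m handwheel '[[[0,0.05,-1,0],[0,0,-1,0],[0,0,-1,0],[0,0,-1,0],[0,0,0,0],[0,0,0,0]]]' 66 15;python3 look.py w18
```

```text
time_s: 20.25
tcp_pos: [0.3512, 0.3037, 0.0678]
eef_rot: [127.7, 87.1, 60.5]
contact_force: [0.2, 0.9, 1.1]
gripper_width: 0.066
20.3 [0.351  0.3036 0.0679] [128.10405127  87.07350141  60.85857572]
jaw -67.2 tilt [ 0.025  0.045 -0.999]
```

View pics/w18.png

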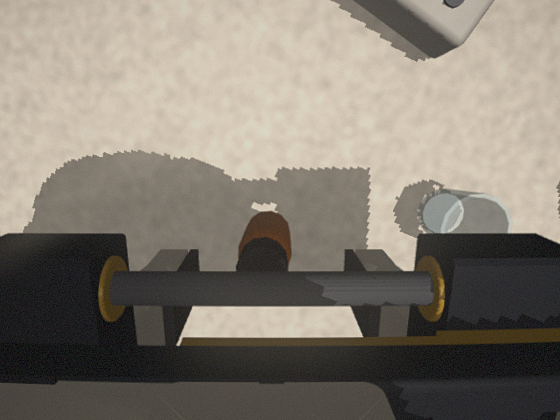

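```bash
python3 circ.py w18 0 0 1 .014 .046 266,211 240,240 291,235;python3 circ.py w18 0 0 1 .014 .0 266,211 254,214 278,214; python3 circ.py w18 0 0 1 .012 .055 264,238 240,252 288,252
```

```text
centre [0.3572 0.3109] res mm [ 0.  -0.8 -0.8]
centre [0.3484 0.3091] res mm [-0.2  0.1  0.1]
centre [0.3487 0.3076] res mm [-0.4  0.6  0.6]
```

```bash
python3 -m handwheel '[[[-0.1,0.05,-0.5,0],[0,0,-0.4,0],[-0.05,0,-0.2,0],[0,0,0,0],[0,0,0,0]]]'
```

```text
time_s: 20.8
tcp_pos: [0.3493, 0.3115, 0.0323]
eef_rot: [128.1, 86.1, 60.9]
contact_force: [0.2, -0.3, -0.2]
gripper_width: 0.0658
```

```bash
python3 -m handwheel '[[[-0.03,-0.1,-0.25,0],[0,0,0,0],[0,0,0,0]]]'; python3 look.py w19
```

```text
time_s: 21.1
tcp_pos: [0.3487, 0.3085, 0.0237]
eef_rot: [128.2, 85.9, 61.0]
contact_force: [0.2, 0.7, 0.8]
gripper_width: 0.0658
21.15 [0.3486 0.3083 0.0236] [128.30573396  85.9307244   61.04072189]
jaw -67.2 tilt [ 0.034  0.062 -0.997]
```

View pics/w19.png

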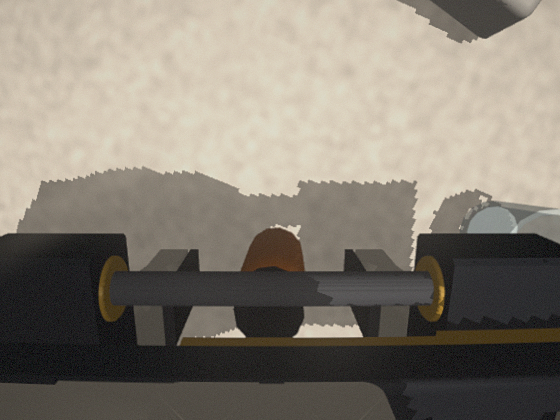

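```bash
python3 circ.py w19 0 0 1 .014 .0 272,228 258,232 286,232;  python3 -m handwheel '[[[0,0,0,0],[0,0,0,0],[0,0,0,0],[0,0,0,0],[0,0,0,0],[0,0,0,0],[0,0,0,0]]]' 20 15; python3 look.py w20
```

```text
centre [0.3477 0.3095] res mm [ 0.1 -0.  -0. ]
time_s: 21.85
tcp_pos: [0.3488, 0.3085, 0.024]
eef_rot: [128.1, 85.9, 60.9]
contact_force: [0.2, -1.0, 0.5]
gripper_width: 0.0282
21.9 [0.3488 0.3085 0.024 ] [128.15693014  85.92801337  60.9087028 ]
jaw -67.2 tilt [ 0.035  0.062 -0.997]
```

View pics/w20.png

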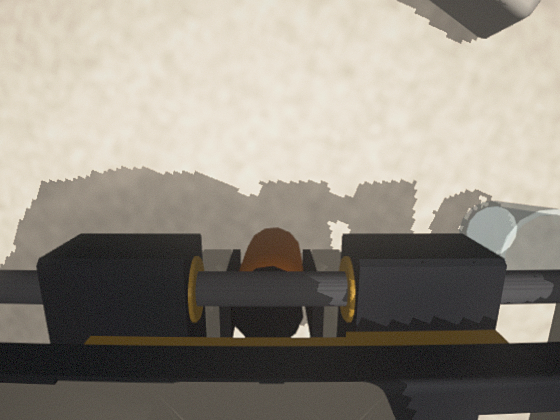

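```bash
python3 -m handwheel '[[[0,0,0.4,0],[0,0,1,0],[0,0,1,0],[0,0,1,0],[0.5,-0.5,0.7,0],[0.7,-0.9,0,0],[0.7,-0.9,0,0],[0.7,-0.9,0,0]]]'; python3 -m handwheel '[[[0.7,-0.9,0,0],[0.7,-0.9,0,0],[0.6,-0.8,0,0],[0,-0.2,0,0],[0,0,0,0]]]';python3 look.py w21
```

```text
time_s: 22.7
tcp_pos: [0.453, 0.1784, 0.1959]
eef_rot: [125.9, 85.8, 59.2]
contact_force: [0.2, 0.7, 0.4]
gripper_width: 0.0276
time_s: 23.2
tcp_pos: [0.5375, 0.0572, 0.1953]
eef_rot: [126.3, 85.8, 59.3]
contact_force: [-0.4, -0.4, -0.6]
gripper_width: 0.0278
23.25 [0.5374 0.0578 0.1953] [126.16378441  85.77673593  59.20873488]
jaw -66.9 tilt [ 0.038  0.063 -0.997]
```

View pics/w21.png

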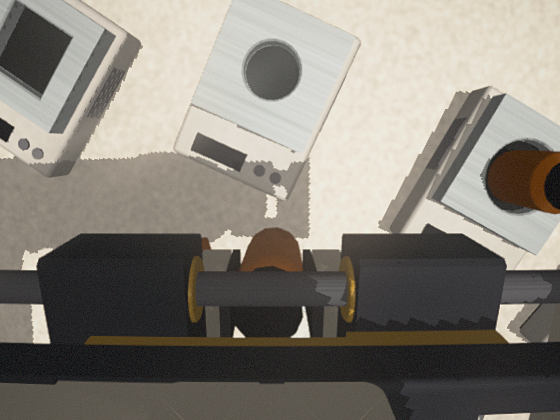

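```bash
python3 circ.py w21 0 0 1 .022 .06 243,69 301,70 272,38 272,101 251,48 293,47 251,91 293,92; python3 circ.py w21 0 0 1 .014 .171 272,228 258,232 286,232
```

```text
centre [0.639  0.1069] res mm [0.5 0.2 1.3 1.3 0.9 1.  0.7 1.2]
centre [0.5364 0.0581] res mm [ 0.1 -0.  -0. ]
```

```bash
python3 -m handwheel '[[[0.8,0.4,0,0],[0.8,0.4,0,0],[0.8,0.4,-0.5,0],[0.1,0,-0.6,0],[0,0,-0.6,0],[0,0,0,0],[0,0,0,0]]]';python3 look.py w22
```

```text
time_s: 23.95
tcp_pos: [0.637, 0.1175, 0.1275]
eef_rot: [125.1, 85.6, 58.7]
contact_force: [1.4, 0.6, 0.9]
gripper_width: 0.0277
24.0 [0.6367 0.1174 0.1275] [125.41750201  85.56695039  59.00422999]
jaw -66.3 tilt [ 0.04   0.066 -0.997]
```

View pics/w22.png

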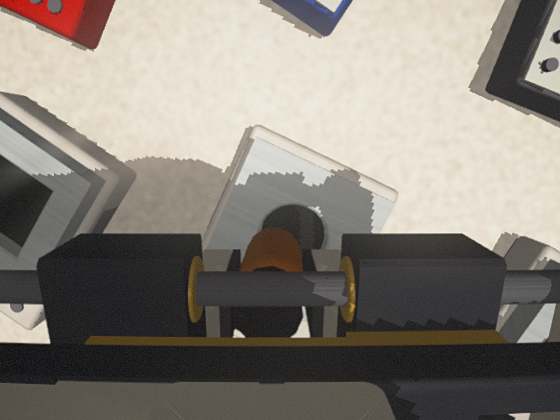

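```bash
python3 circ.py w22 0 0 1 .022 .06 262,228 326,234 293,203 272,211 315,212; python3 circ.py w22 0 0 1 .014 .1035 272,228 258,232 286,232
```

```text
centre [0.6388 0.107 ] res mm [-1.1 -0.9  0.6  0.  -0.2]
centre [0.636  0.1184] res mm [ 0.1 -0.  -0. ]
```

```bash
python3 -m handwheel '[[[0.05,-0.3,0,0],[0,0,-0.3,0],[0,0,-0.3,0],[0,0,0,0],[0,0,0,0]]]';python3 look.py w23
```

```text
time_s: 24.5
tcp_pos: [0.6397, 0.1055, 0.1066]
eef_rot: [122.6, 85.3, 56.2]
contact_force: [-0.8, 0.6, -0.8]
gripper_width: 0.0277
24.55 [0.6396 0.1054 0.1065] [122.77714631  85.27010873  56.4127337 ]
jaw -66.3 tilt [ 0.046  0.069 -0.997]
```

View pics/w23.png

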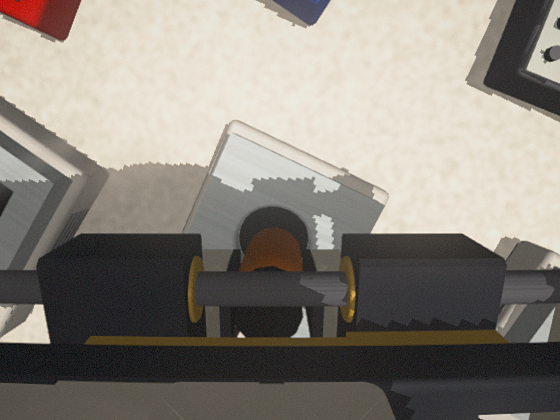

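```bash
python3 -m handwheel '[[[0,0,-0.4,0],[-0.02,-0.02,-0.3,0],[0,0,0,0],[0,0,0,0]]]';python3 look.py w24
```

```text
time_s: 24.95
tcp_pos: [0.6395, 0.1048, 0.0787]
eef_rot: [121.9, 85.2, 55.6]
contact_force: [0.6, 0.1, -0.0]
gripper_width: 0.028
25.0 [0.6394 0.1048 0.0787] [122.00553331  85.20565858  55.65361   ]
jaw -66.3 tilt [ 0.047  0.069 -0.997]
```

View pics/w24.png

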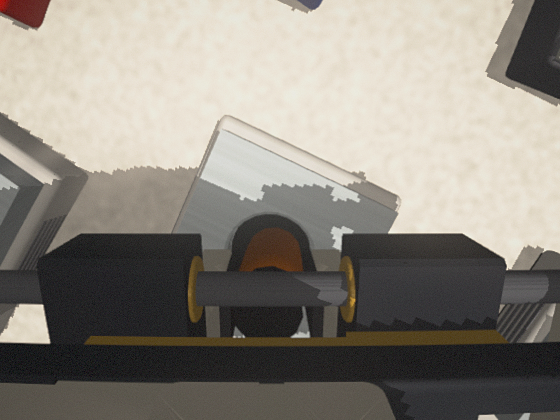

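```bash
python3 -m handwheel '[[[0,0,-0.15,0],[0,0,0,0]]]';python3 -m handwheel '[[[0,0,-0.08,0],[0,0,0,0]]]';python3 -m handwheel '[[[0,0,-0.05,0],[0,0,0,0]]]'
```

```text
time_s: 25.2
tcp_pos: [0.6399, 0.105, 0.0732]
eef_rot: [121.5, 85.1, 55.1]
contact_force: [-0.5, 0.0, -0.6]
gripper_width: 0.0274
time_s: 25.4
tcp_pos: [0.6406, 0.1052, 0.0705]
eef_rot: [120.8, 85.1, 54.5]
contact_force: [0.6, 0.8, -0.1]
gripper_width: 0.0277
time_s: 25.6
tcp_pos: [0.642, 0.1055, 0.0702]
eef_rot: [119.4, 84.9, 53.1]
contact_force: [0.0, -0.0, 0.4]
gripper_width: 0.0275
```

```bash
python3 -m handwheel '[[[-0.06,0,0,0],[0,0,0,0]]]'; python3 -m handwheel '[[[0,0,0,0],[0,0,0,0],[0,0,0,0],[0,0,0,0],[0,0,0,0]]]' 66;python3 look.py w25
```

```text
time_s: 25.8
tcp_pos: [0.6392, 0.1055, 0.07]
eef_rot: [119.6, 85.0, 53.3]
contact_force: [0.5, 0.3, -1.0]
gripper_width: 0.0274
time_s: 26.3
tcp_pos: [0.6388, 0.1054, 0.0696]
eef_rot: [119.9, 85.0, 53.6]
contact_force: [0.4, 0.7, -0.2]
gripper_width: 0.0615
26.35 [0.6388 0.1055 0.0696] [119.85631131  84.98613445  53.56318166]
jaw -66.2 tilt [ 0.052  0.07  -0.996]
```

View pics/w25.png

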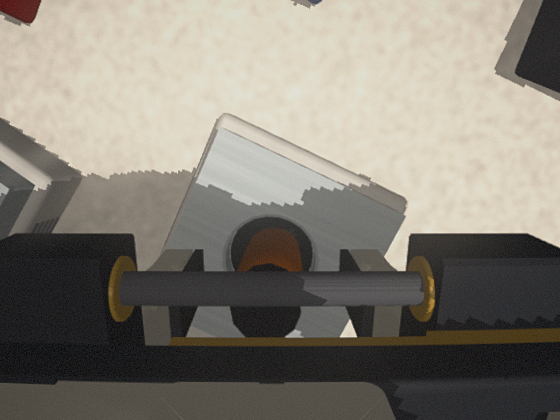

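```bash
python3 -m handwheel '[[[0,0,0.4,0],[0,0,1,0],[0,0,1,0],[0,0,1,0],[-0.8,0.05,0.6,1],[-0.8,0.05,0,1],[-0.8,0.05,0,1],[-0.8,0.05,0,1]]]'; python3 -m handwheel '[[[-0.8,0,0,0],[-0.7,0,0,0],[0,0,0,0]]]' 87;python3 look.py w26
```

```text
time_s: 27.15
tcp_pos: [0.5081, 0.1124, 0.2336]
eef_rot: [119.2, 85.2, 73.4]
contact_force: [0.4, 0.3, 0.6]
gripper_width: 0.0664
time_s: 27.45
tcp_pos: [0.443, 0.1118, 0.2344]
eef_rot: [118.7, 85.1, 73.1]
contact_force: [0.7, -0.1, 1.0]
gripper_width: 0.0834
27.5 [0.4444 0.1121 0.2347] [118.11603752  85.05490957  72.57616625]
jaw -45.5 tilt [ 0.026  0.082 -0.996]
```

View pics/w26.png

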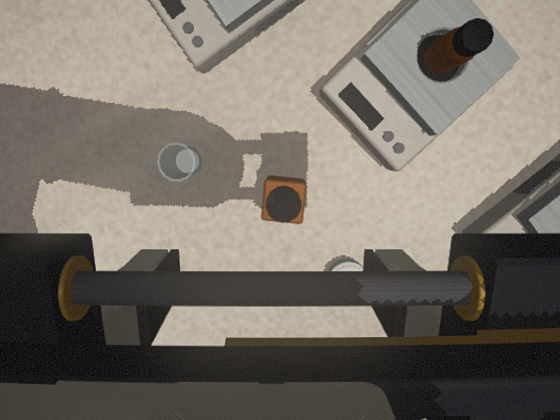

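Run:
```python
from h import *
im=cv2.imread('pics/w26.png'); crop(im,240,160,90,80,7,'pics/w26c.png')
```

```text
(no output)
```

View pics/w26c.png

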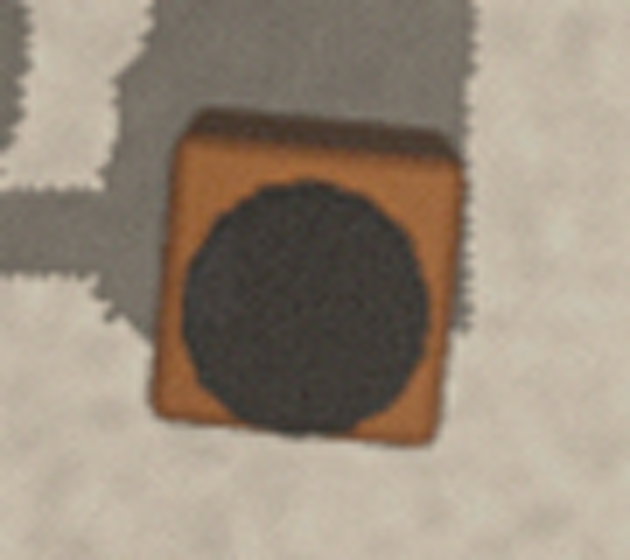

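Run:
```python
from h import *
import pickle
c=pickle.load(open("pics/w26.pkl","rb"))
P=np.array([plane(c,(240+a/7,160+b/7),.054)[:2] for a,b in [(180,138),(460,160),(432,444),(153,415)]])
print(P.mean(0), plane(c,(240+304/7,160+312/7),.076))
for i in range(4):
    d=P[(i+1)%4]-P[i]; print(np.degrees(np.arctan2(*d[::-1])),np.hypot(*d))
```

```text
[0.45039612 0.11397879] [0.45052077 0.11420842 0.076     ]
-49.740405799667506 0.03724163807065691
-140.19329271744684 0.038481382532396566
128.94862048657114 0.0378893908253593
38.82495575864144 0.037625110274853
```

```bash
python3 -m handwheel '[[[0.1,0.0,-1,-1],[0,0,-1,0],[0,0,-1,0],[0,0,-1,0],[0,0,0,0],[0,0,0,0]]]' 68 20;python3 look.py w27
```

```text
time_s: 28.1
tcp_pos: [0.4544, 0.1137, 0.0738]
eef_rot: [113.6, 84.7, 62.9]
contact_force: [0.1, 0.0, -0.1]
gripper_width: 0.0683
28.15 [0.4543 0.1138 0.0739] [113.68960426  84.63706113  63.0026196 ]
jaw -50.6 tilt [ 0.042  0.083 -0.996]
```

View pics/w27.png

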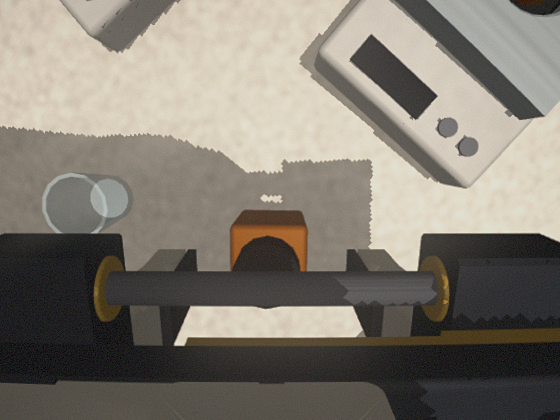

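```bash
python3 -m handwheel '[[[-0.15,0,-0.5,0],[0,0,-0.4,0],[-0.08,0,-0.3,0],[0,0,0,0],[0,0,0,0]]]'
```

```text
time_s: 28.65
tcp_pos: [0.4532, 0.1186, 0.035]
eef_rot: [108.8, 83.8, 58.2]
contact_force: [0.3, 0.4, 0.8]
gripper_width: 0.0677
```

```bash
python3 -m handwheel '[[[-0.1,-0.1,-0.28,0],[0,0,0,0],[0,0,0,0]]]'; python3 look.py w28
```

```text
time_s: 28.95
tcp_pos: [0.453, 0.1169, 0.0285]
eef_rot: [107.0, 83.3, 56.5]
contact_force: [0.9, -0.1, 1.0]
gripper_width: 0.0679
29.0 [0.4528 0.1168 0.0284] [107.00166049  83.32886359  56.50471234]
jaw -50.4 tilt [ 0.064  0.097 -0.993]
```

View pics/w28.png

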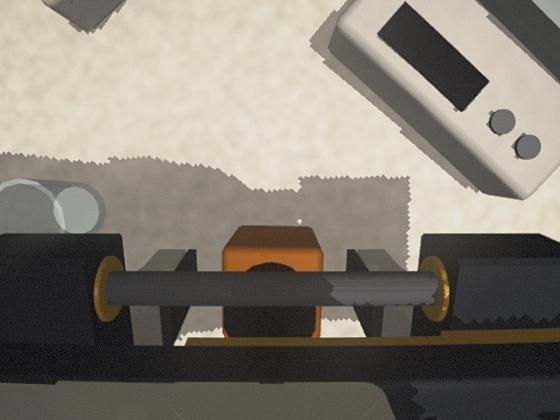

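```bash
python3 -m handwheel '[[[0,0,0,0],[0,0,0,0],[0,0,0,0],[0,0,0,0],[0,0,0,0],[0,0,0,0],[0,0,0,0]]]' 32 20; python3 -m handwheel '[[[0,0,0.4,0],[0,0,1,0],[0,0,1,0],[0,0,1,0],[0,0,0.7,0],[0,0,0,0]]]'; python3 look.py w29
```

```text
time_s: 29.7
tcp_pos: [0.4542, 0.1177, 0.0303]
eef_rot: [106.4, 83.2, 55.9]
contact_force: [-0.5, -0.4, 1.4]
gripper_width: 0.0405
time_s: 30.3
tcp_pos: [0.4507, 0.1153, 0.1982]
eef_rot: [107.9, 83.6, 57.3]
contact_force: [0.9, -0.1, -0.9]
gripper_width: 0.0405
30.35 [0.4498 0.115  0.1964] [108.61850987  83.70758422  58.05923668]
jaw -50.5 tilt [ 0.058  0.093 -0.994]
```

View pics/w29.png

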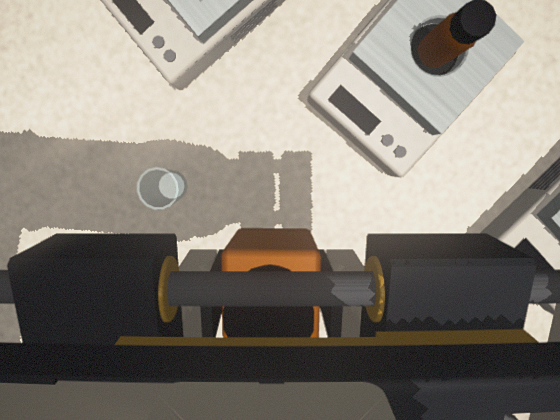

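```bash
python3 -m handwheel '[[[0.35,0.2,0,1],[0.35,0.2,0,1],[0.35,0.2,0,1],[0.35,0.2,0,1],[0.35,0.2,0,1],[0.35,0.2,0,1],[0.35,0.2,0,1],[0.3,0.2,0,1]]]'; python3 -m handwheel '[[[0,0,0,0]]]'; python3 look.py w30; python3 -c "
from h import *
print(np.round(st()['joints'],1))"
```

```text
time_s: 31.15
tcp_pos: [0.5557, 0.1779, 0.1835]
eef_rot: [118.1, 84.0, 108.9]
contact_force: [0.1, 0.6, 0.3]
gripper_width: 0.0402
time_s: 31.25
tcp_pos: [0.5562, 0.1783, 0.1809]
eef_rot: [119.9, 84.1, 110.8]
contact_force: [-1.2, 0.4, -2.9]
gripper_width: 0.04
31.3 [0.5551 0.1778 0.1806] [120.63481322  84.0488488  111.3535005 ]
jaw -9.1 tilt [-0.038  0.097 -0.995]
[ 32.9  14.3 -12.   -6.6 -62.7 140.8]
```

View pics/w30.png

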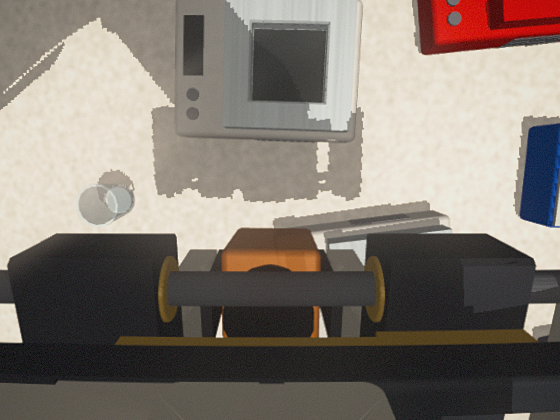

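Run:
```python
from h import *
im=cv2.imread('pics/w30.png'); crop(im,235,5,110,115,6,'pics/w30c.png')
```

```text
(no output)
```

View pics/w30c.png

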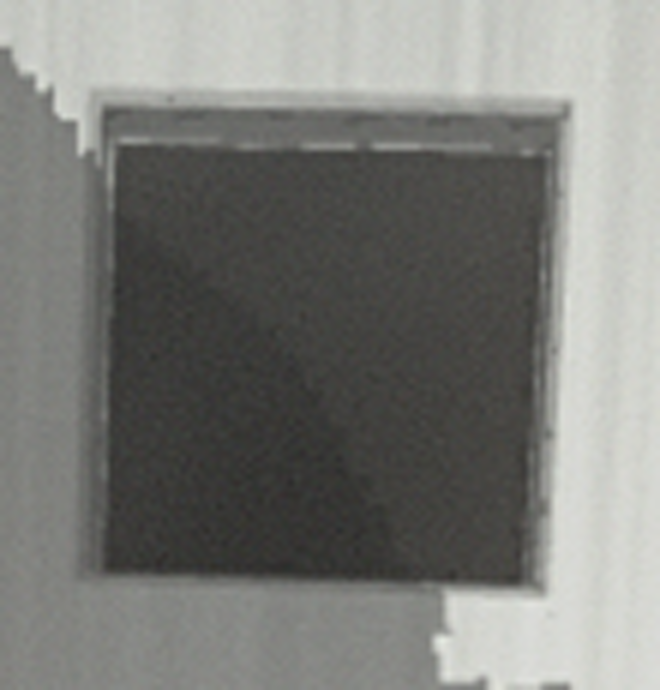

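Run:
```python
from h import *
import pickle
c=pickle.load(open("pics/w30.pkl","rb"))
P=np.array([plane(c,(235+a/6,5+b/6),.06)[:2] for a,b in [(100,98),(568,102),(542,585),(92,577)]])
print(P.mean(0).round(4))
for i in range(4):
    d=P[(i+1)%4]-P[i]; print(np.degrees(np.arctan2(*d[::-1])).round(1),np.hypot(*d).round(4))
for uv in [(238,229),(308,229)]: print(plane(c,uv,.151).round(4))
```

```text
[0.5815 0.2964]
-10.3 0.0569
-101.2 0.0573
169.7 0.056
79.7 0.0573
[0.5386 0.1941 0.151 ]
[0.5757 0.1886 0.151 ]
```

```bash
python3 -m handwheel '[[[0.2,0.8,0,-0.3],[0.2,0.8,0,0],[0.2,0.8,0,0],[0.08,0.6,-0.6,0],[0,0,-0.6,0],[0,0,0,0],[0,0,0,0]]]'; python3 look.py w31
```

```text
time_s: 32.0
tcp_pos: [0.5769, 0.2979, 0.1252]
eef_rot: [126.7, 84.1, 115.0]
contact_force: [0.8, -0.0, -0.2]
gripper_width: 0.0401
32.05 [0.5766 0.2977 0.1251] [126.98598516  84.11514414 115.2802702 ]
jaw -11.6 tilt [-0.044  0.093 -0.995]
```

View pics/w31.png

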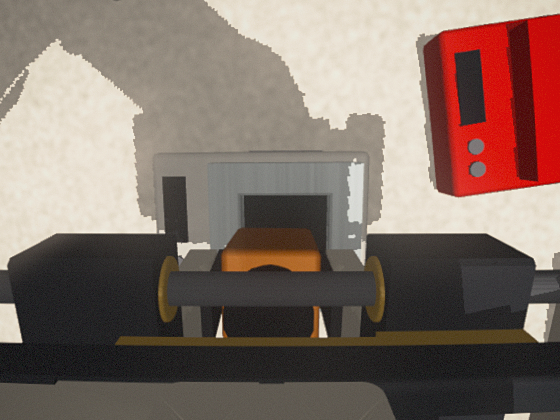

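Run:
```python
from h import *
import pickle
c=pickle.load(open("pics/w31.pkl","rb"))
im=cv2.imread('pics/w31.png'); crop(im,220,170,130,80,6,'pics/w31c.png')
a=[plane(c,uv,.06)[:2] for uv in [(240,192),(333,192)]]; b=[plane(c,uv,.0955)[:2] for uv in [(238,229),(308,229)]]
print(np.round(a,4),np.round(b,4)); f=np.array([.179,.984])
A=np.mean(a,0)-.028*f;B=np.mean(b,0)-.02*f;print(A,B,A-B)
```

```text
[[0.5592 0.3311]
 [0.6158 0.3199]] [[0.5597 0.3144]
 [0.5965 0.3073]]
[0.58251901 0.29794016] [0.57452483 0.29115468] [0.00799417 0.00678548]
```

View pics/w31c.png

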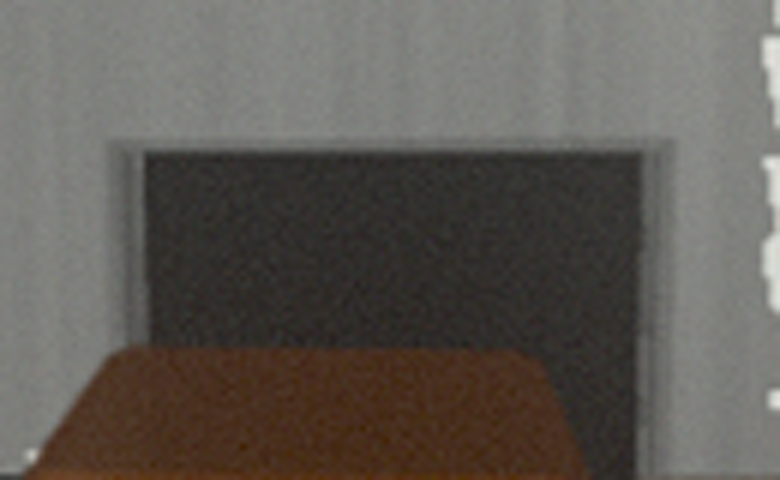

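```bash
python3 -m handwheel '[[[0.18,0.12,0,0],[0,0,-0.3,0],[0,0,0,0],[0,0,0,0]]]'; python3 look.py w32;python3 - <<'E'
from h import *
im=cv2.imread('pics/w32.png'); crop(im,200,150,160,120,5,'pics/w32c.png')
E
```

```text
time_s: 32.45
tcp_pos: [0.5859, 0.3022, 0.1158]
eef_rot: [124.3, 84.1, 112.4]
contact_force: [0.0, -0.1, -1.0]
gripper_width: 0.0406
32.5 [0.5856 0.302  0.1155] [124.69458799  84.06024702 112.85557572]
jaw -11.7 tilt [-0.04   0.095 -0.995]
```

View pics/w32c.png

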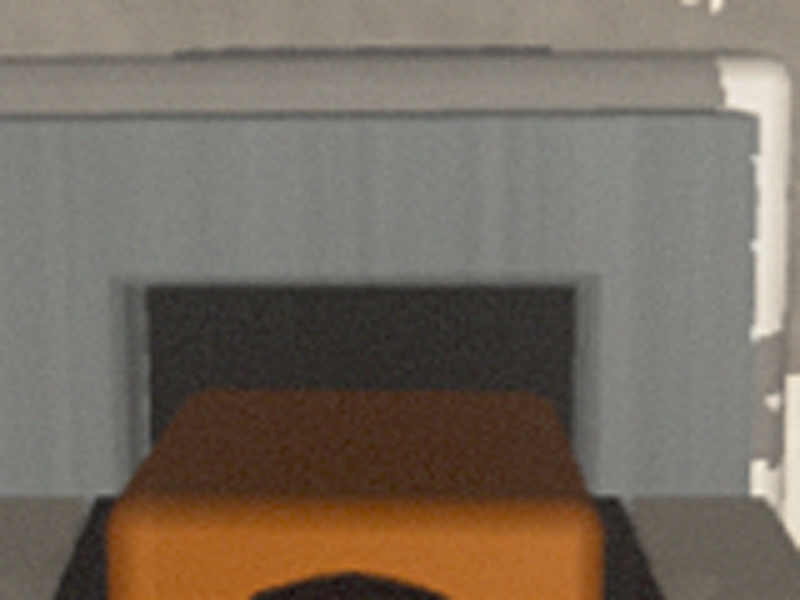

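```bash
cat > q.py <<'E'
from h import *
import pickle,sys
n=sys.argv[1]; l,rr,t,bl,br,bt,zb=map(float,sys.argv[2:])
c=pickle.load(open(f"pics/{n}.pkl","rb")); f=np.array([.19,.982])
A=np.mean([plane(c,uv,.06)[:2] for uv in [(l,t),(rr,t)]],0)-.028*f
B=np.mean([plane(c,uv,zb)[:2] for uv in [(bl,bt),(br,bt)]],0)-.02*f; print(A,B,A-B)
E
python3 q.py w32 221.6 321 206 238 311 227.8 .0858
```

```text
[0.58124811 0.29675154] [0.58435888 0.29590338] [-0.00311077  0.00084816]
```

Shift −3 mm in x and descend.

```bash
python3 -m handwheel '[[[-0.08,0,-0.5,0],[0,-0.03,-0.3,0],[0,0,0,0],[0,0,0,0]]]'; python3 look.py w33;python3 - <<'E'
from h import *
im=cv2.imread('pics/w33.png'); crop(im,200,150,160,120,5,'pics/w33c.png')
E
```

```text
time_s: 32.9
tcp_pos: [0.5832, 0.3007, 0.0842]
eef_rot: [123.5, 84.1, 111.6]
contact_force: [0.8, 0.7, -0.6]
gripper_width: 0.0397
32.95 [0.5832 0.3007 0.0842] [123.45729414  84.044374   111.60966012]
jaw -11.7 tilt [-0.038  0.096 -0.995]
```

View pics/w33c.png

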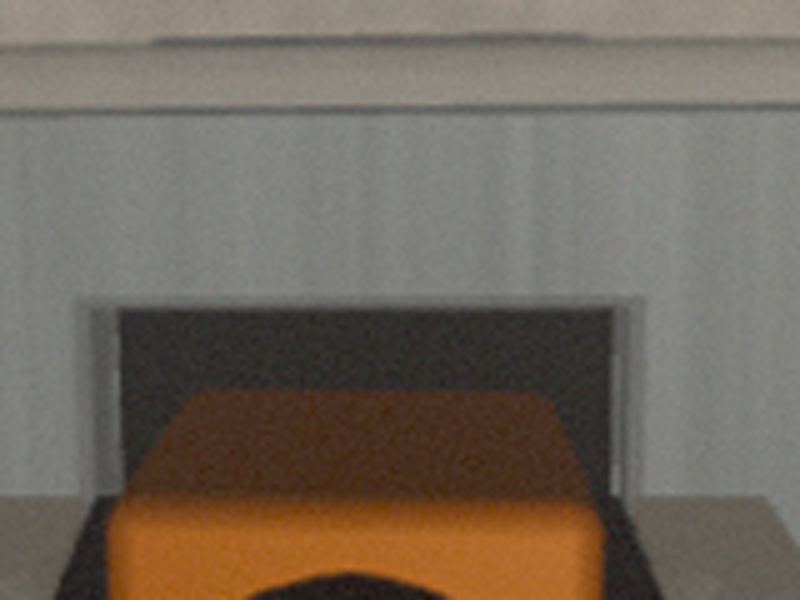

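```bash
python3 -m handwheel '[[[-0.02,0,-0.2,0],[0,0,0,0]]]';python3 -m handwheel '[[[0,0,-0.06,0],[0,0,0,0]]]';python3 -m handwheel '[[[0,0,-0.05,0],[0,0,0,0]]]'
```

```text
time_s: 33.15
tcp_pos: [0.5836, 0.3014, 0.0776]
eef_rot: [121.6, 84.0, 109.8]
contact_force: [0.5, 0.3, -1.0]
gripper_width: 0.0401
time_s: 33.35
tcp_pos: [0.5843, 0.3017, 0.0769]
eef_rot: [120.5, 84.0, 108.7]
contact_force: [0.1, -0.6, -0.9]
gripper_width: 0.04
time_s: 33.55
tcp_pos: [0.5845, 0.3018, 0.0769]
eef_rot: [119.8, 84.0, 108.0]
contact_force: [0.2, -0.3, -1.2]
gripper_width: 0.0402
```

```bash
python3 -m handwheel '[[[-0.03,0,-0.08,0],[0,0,0,0]]]';  python3 -m handwheel '[[[0,0,0,0],[0,0,0,0],[0,0,0,0],[0,0,0,0],[0,0,0,0]]]' 66;python3 look.py w34
```

```text
time_s: 33.75
tcp_pos: [0.5847, 0.3021, 0.077]
eef_rot: [117.5, 84.0, 105.9]
contact_force: [-0.6, -0.6, -1.6]
gripper_width: 0.0401
time_s: 34.25
tcp_pos: [0.5842, 0.302, 0.0752]
eef_rot: [118.4, 84.0, 106.7]
contact_force: [0.1, -0.2, 0.6]
gripper_width: 0.0651
34.3 [0.5842 0.302  0.0752] [118.47099441  83.9992309  106.80084345]
jaw -11.5 tilt [-0.03   0.1   -0.995]
```

View pics/w34.png

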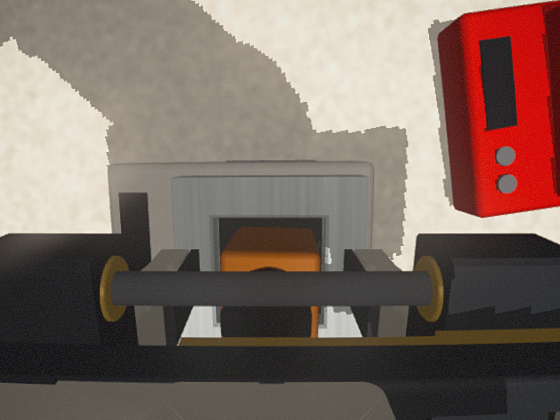

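```bash
python3 -m handwheel '[[[0,0,0.3,0],[0,0,0.8,0],[0,0,1,0],[0,0,1,0],[0,0,0.9,0],[-0.6,0.3,0,0],[-0.6,0.3,0,0],[-0.6,0.3,0,0]]]';python3 -m handwheel '[[[-0.6,0.6,0,0],[-0.6,0.6,0,0],[-0.6,0.6,0,0],[0,0,0,0],[0,0,0,0],[0,0,0,0]]]'
python3 - <<'E'
from h import *
crop(vision.capture("top"),145,140,250,135,3.2,"pics/t40.png")
crop(vision.capture("scene"),160,140,290,160,2.75,"pics/s40.png")
E
python3 look.py w40
```

```text
time_s: 35.1
tcp_pos: [0.5121, 0.3359, 0.2476]
eef_rot: [116.8, 84.0, 104.9]
contact_force: [0.4, 0.3, 0.0]
gripper_width: 0.0661
time_s: 35.7
tcp_pos: [0.4351, 0.4111, 0.2555]
eef_rot: [113.2, 83.7, 101.4]
contact_force: [0.4, -1.5, 0.7]
gripper_width: 0.0659
35.85 [0.4355 0.4107 0.255 ] [113.38703647  83.74370969 101.5619662 ]
jaw -11.7 tilt [-0.022  0.107 -0.994]
```

View pics/t40.png

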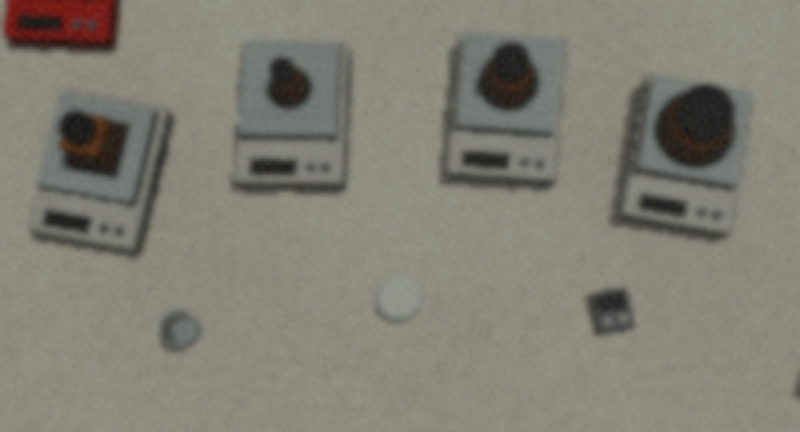

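View pics/s40.png

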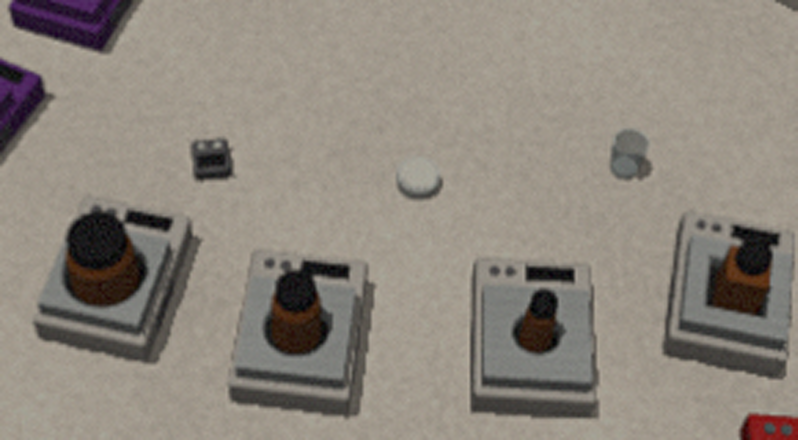

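View pics/w40.png

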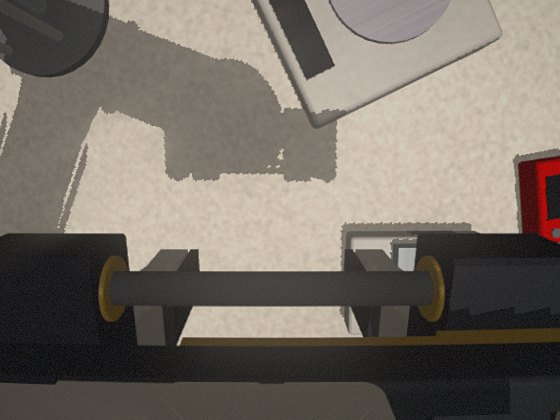

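Run:
```python
from h import *
S=vision.get_calibration("scene");T=vision.get_calibration("top")
im=cv2.imread('pics/s40.png');crop(im,640,190,158,190,4,'pics/s40b.png')
P={'L':(.593,-.292),'M':(.642,-.110),'S':(.639,.107),'B':(.5815,.2965)}
for n,s,t,z in [('L',(99,236),(712,112),.12),('M',(296,289),(513,58),.128),('S',(544,301),(283,72),.118),('B',(754,254),(77,128),.122)]:
    a=plane(S,(s[0]/2.75+160,s[1]/2.75+140),z)[:2];b=plane(T,(t[0]/3.2+145,t[1]/3.2+140),z)[:2]
    print(n,'scene',((a-P[n])*1e3).round(1),'top',((b-P[n])*1e3).round(1))
```

```text
L scene [1.5 5. ] top [-2.7 -7.3]
M scene [3.9 1.5] top [-0.5 -5.2]
S scene [ 2.4 -0.4] top [-6.5 -6.1]
B scene [ 4.5 -0.5] top [-3.6 -5.6]
```

View pics/s40b.png

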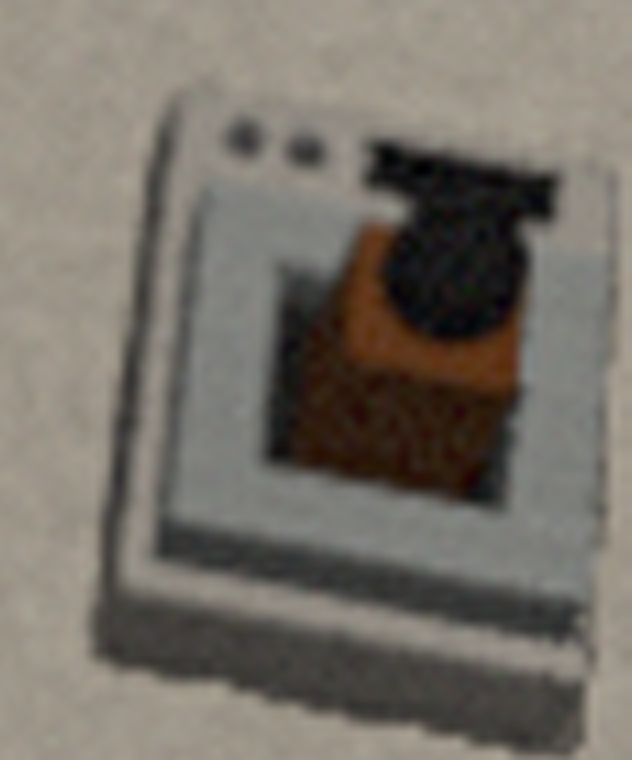

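```bash
python3 -c "
from plant import close_job
print(close_job())"
```

```text
the job is handed in; nothing more can be done
None
```

I put all four amber samples in their matching heater pockets in the order asked: large jar, medium jar, small jar, then the square bottle. Each was lowered until it touched the pocket floor before I released it. The job took about 36 s and is handed in; it gave no verdict.

**Last checks:** The final top and scene pictures show all four standing upright in their own pockets. The beaker and dish appear unmoved and the arm was clear of everything.

**Disagreements:**
- **Position:** The top and scene cameras disagree by up to about 12 mm on where the samples sit. Relative to my wrist-camera pocket centres, the top camera puts them 5–9 mm off and the scene camera 2–5 mm off. I put this down to camera bias and did not resolve it, because a sample inside its pocket cannot be more than about 8 mm off centre.
- **Tool tilt:** The tool drifted to about 6° of tilt by the end. The samples still looked upright after release, but I did not measure their tilt.

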